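Unpack the slicer inserts into the dish drainer

ROBOT

A 6-joint arm with a two-finger parallel gripper is mounted at the origin on the work surface. World frame = base frame: x ahead of the robot, y to its left, z up, the work surface at z = 0. Lengths are in m, angles in rad, forces in N, time in s.
With the tool pointing down it reaches from about 0.325 to 0.9 m from the base axis. Payload 6.1 kg.
Tool frame: the origin (TCP) lies at the centre of the arm's flange, where the gripper is bolted on; the fingertips stand 173 mm ahead of it and the grasp point (between the pads) lies 155 mm ahead of it; x points along the fingers, y is the direction in which the jaws open and shut, and the axes are right-handed (so a half turn about x gives the same grasp; the last joint's range is limited). The gripper opens to 85 mm and grips with 20 to 120 N. Pads are 22 mm wide; open, the fingers measure 114 mm over their backs; the gripper's body (76 mm by 85 mm) begins 54 mm behind the grasp point. The pads swing forward as they close: fully open they stand 13 mm farther back than shut.
Start: joints at [1.002, 0.22, 1.526, -0, 1.395, -0.126], TCP at [0.268, 0.565, 0.405] pointing down, gripper open.
Joint ranges: [-2.98, 2.98], [-0.91, 2.08], [0.09, 2.57], [-1.24, 4.39], [0.2, 2.65], [-2.68, 2.68]. Speed limits (rad/s): [2.57, 2.57, 3.01, 3.14, 3.14, 3.14].

INTERFACE

Orientations are given as a unit quaternion [x, y, z, w].
In Python, from rig import r gives the robot as it stands.
- The arm moves only by the tool servo_tool, never from a script. Its argument "steps" is a list of rows, each a list of 3 entries, a list of its own where there are three numbers: the shift along the world's x, y, z as a fraction of full scale, then the turn, a rotation vector about the world's x, y, z as a fraction of full scale, then the opening, from 0 (shut) to 1 (fully open). A call has exactly 10 rows; each row shifts and turns the commanded pose from where the row before left it; what a row does not reach is not made up. Full scale, the value 1, is 200 mm for a shift and 2 pi rad for a turn. A row lasts 1/12 s, in which the tool goes at most 41.7 mm and 7.16 degrees, less where a joint would pass 70% of its speed; a pose out of reach is approached as far as the arm can. A call with a number of a shift or a turn outside -1 to 1 is refused whole. A call with a gripper value outside its range is refused whole. The fingers move at their own pace and stop on an object; "squeeze" is the grip in N (left out, the last holds). Time passes only in rows, so rows that do not move let the fingers close, or fill a call up. It gives the time, the measured TCP pose, the force and the opening at its end, in the units of the state.
- r.get_state(): the state, without advancing time (a new reading comes with each control period).
- r.get_image(name): name is "scene" or "top" or "wrist"; returns a dict with "color" (400x640x3 uint8, blue, green, red), "mtx" (3x3 intrinsics, pixels), "k1" (the pictures are not rectified: a ray, as slopes to the right and down, at radius r is drawn at 1 + k1 r^2 times it, then the intrinsics apply), "rvec" (rotation vector, rad) and "tvec" (3), from world to camera coordinates, as OpenCV has them. Camera axes: x right, y down, z forward; pixel columns grow to the right and rows downward; lengths in m; the calibration is good to about 2 mm. A picture is of the moment at which its call begins. There is no depth.
- r.job_done(): hands the job in, once; it reports no verdict.
Trained networks look in a picture, given as the dict that the camera call returned (one of the last four; its "shot" number tells which), for a name from the list of things; names that differ only in an ending like _2 or _b are one class to them, and where a whole thing is asked for, a point or a joint stands for the part that bears it (a point fixed in the world has none). Each returns a list of dicts, best first, with "p" (0 to 1); they miss things now and then, are a little off and sometimes report something else, mostly with a low value. They report only what shows in the picture. A call takes as long as a camera call. They do not tell look-alikes from the thing itself.
- r.masks_of(picture, target): "region" (400x640 bool, what is visible of it).
- r.place_of(picture, target): "centre" ([x, y, z] in m, in the coordinates of the camera as it stood for that picture, good to about 4 mm: a listed point, or the origin of a listed thing).
The state is a dict: "clock": time; "joints": joint angles; "joint_vel": joint speeds; "joint_efforts": joint torques, N m; "eef_pos": TCP position; "tcp_rot": TCP orientation; "contact_force": force on the tool from outside, world axes, zero at the start; "torque": the same for the moment, N m; "finger_gap": finger opening in m.
Only numpy, scipy, OpenCV 4.12 (cv2) and the standard library are available. Lean on these libraries where they do the work, as an engineer would, in place of code of your own. Each camera call takes 0.05 s, during which the arm holds its last target.

TASK

The slicer inserts in the clear storage bin need to go in the dish drainer: release the bin's toggle latch, lever the lid's front edge up a good 2 cm with the palette knife, its blade pushed into the pry recess, open the lid, and draw every insert up out of its slot and stand it upright in the drainer. Then shut the lid fully, snap the latch back up over it, and leave the palette knife lying flat on the cutting board; do not disturb the egg cup, ramekin and can opener.

Things in the scene. Friction and masses are not known exactly. Their poses are not given: they have to be found in the camera images.
- bin: clear plastic storage bin, fixed, 112 mm deep (x) x 212 long (y) x 96 high (rim), walls 4. Origin: centre of underside, z up; front (latch side) looks to its own -x, towards the robot. A flange on the front rim reaches out to x = -68, z 86 to 96. The shut lid lies on the rim (z 96 to 100), with a 2 mm bead along its two ends.
- holder (a point): centre of the floor of the grey slotted holder in the bin, at bin (0, 0, 8) mm, bin axes. Two combs, along front and back (|x| above 33), with tops at bin z = 50, form four grooves 11 mm wide at y = -60, -20, 20, 60; between the combs it is open. An insert in a groove lies in the bin's x-z plane, top edge at bin z = 82, 14 mm under the shut lid.
- pry_recess (a point): middle of the mouth of the pry recess, at bin (-68, -62, 91) mm, bin axes: an opening in the front rim right of the latch, 48 mm wide (y) and 10 high, between the rim (bin z = 86) and the underside of the shut lid (96); the outer 12 mm, under the lid's overhang, are open below. A blade goes in along +x, 20 mm and more, free of everything. Too low for a finger.
- lid (a joint): lid angle, rad: 0 shut, grows as the front edge rises, stop at 1.8 (leaning back past upright). Hinge line along bin y at bin x = 58, z = 98 mm. Friction hinge (0.13 N m): the lid stays at any angle; raising it takes about 2 N at the front edge. While the latch is fastened its hook stops the lid at 0.03 rad.
- lid_edge (a point): middle of the front edge of the lid, a clear plate 122 (from the hinge) x 228 x 4 mm, 110 g. The point is 126 mm from the hinge line, at bin (-68, 0, 98) mm when shut; axes turn with the lid, and are the bin's when shut.
- latch (a joint): toggle latch angle, rad: 0 fastened (clip upright, hook over the lid's front edge), grows as the clip swings outward and down to the front; stop at 0.8; hook clear of the lid above 0.35. Stiff hinge (0.05 N m), stays where left. Hinge line along bin y at bin x = -72.5, z = 66 mm, in the middle of the front.
- latch_tab (a point): middle of the top end of the grey latch clip's thumb tab; at bin (-72.5, 0, 132) mm when fastened (clip axes then the bin's). Clip: 36 mm wide (y), 5 thick, 66 long from its hinge line; hook 37 to 42 mm up, reaching +x to 14.5 mm; above it the tab, 6 thick. A finger over the lid can push the tab outward from behind; fasten by pushing its top end in from the front, rising with its arc.
- insert1: slicer insert (one straight blade): stiff plate 84 mm wide (x) x 8 thick (y) x 74 tall (z), 60 g, white frame, steel panel, standing in a groove of the holder in the bin. Origin: middle of its lower edge, z up along the plate. Its top 32 mm stand clear above the combs. May be absent (None).
- insert2: slicer insert (row of teeth): stiff plate 84 mm wide (x) x 8 thick (y) x 74 tall (z), 60 g, white frame, steel panel, standing in a groove of the holder in the bin. Origin: middle of its lower edge, z up along the plate. Its top 32 mm stand clear above the combs. May be absent (None).
- insert3: slicer insert (small round holes): stiff plate 84 mm wide (x) x 8 thick (y) x 74 tall (z), 60 g, white frame, steel panel, standing in a groove of the holder in the bin. Origin: middle of its lower edge, z up along the plate. Its top 32 mm stand clear above the combs. May be absent (None).
- insert4: slicer insert (large round holes): stiff plate 84 mm wide (x) x 8 thick (y) x 74 tall (z), 60 g, white frame, steel panel, standing in a groove of the holder in the bin. Origin: middle of its lower edge, z up along the plate. Its top 32 mm stand clear above the combs. May be absent (None).
- drainer: wire dish drainer, fixed, on a white tray 130 (x) x 190 (y) mm. Origin: centre of underside, z up. Two bearer bars along y at x = -25 and 25, tops at z = 12. Eight upright hoops of 4 mm wire across y, at y = -77, -55, .. 77 (22 apart), each from x = -34 to 34, tops at z = 57: seven gaps, 18 mm clear.
- drainer_mid (a point): centre of the middle gap at bearer height, at drainer (0, 0, 12) mm, drainer axes; gap centres at y = -66, -44, -22, 0, 22, 44, 66. An insert stands in a gap, lower edge on the bearers, its width along drainer x. Filling every second gap leaves the fingers room.
- board: blue plastic cutting board, fixed, 250 (x) x 170 (y) x 12 mm, flat on the counter. Origin: centre of the underside, z up.
- knife: cranked palette knife, 195 mm long, 90 g, lying flat on the board. Origin on its underside at the front end of the handle, x towards the tip, z up. Wooden handle with flat sides, 18 mm wide and high, x = -100 to 0, z = 0 to 18; steel blade 24 wide, z = 0 to 2.5, out to x = 95 mm.
- knife_tip (a point): middle of the blade's tip, at knife (95, 0, 1.25) mm; axes of the knife.
- egg_cup: white ceramic egg cup, 48 mm across, 56 high, beyond the board; leave alone. Origin: centre of its foot.
- ramekin: glass ramekin, 86 mm across, 42 high, beyond the board; leave alone. Origin: centre of its underside.
- can_opener: metal can opener, 150 mm long, 27 high, lying beyond the drainer; leave alone. Origin near the middle of its underside.
Things that resemble listed ones, but are neither listed nor needed, are in the scene too. Leave any green look-alike of the knife alone.

How it is judged:
On the way, in this order (a step that is already met when the one before it is completed fails the run):
1. the toggle latch is swung outward, clear of the lid (value of joint latch above 0.45 rad), for 0.2 s.
2. the lid is levered up with the knife: raised by more than 0.12 rad with the knife bearing on it and no finger on it (value of joint lid above 0.12 rad and contact force between knife and lid above 0.2 N and contact force between the fingers and lid below 0.2 N), for 0.1 s.
At the end, for the whole second after the job is handed in: every insert stands in the drainer between two hoops, on the bearers (lower edge 6 to 20 mm above the counter), within 0.3 rad of upright, at rest; lid shut (below 0.04 rad); latch fastened (below 0.12 rad); knife lying flat on the board, its origin at least 5 mm inside the edges (x of insert1 in the frame of drainer between -0.03 and 0.03 m and y of insert1 in the frame of drainer between -0.078 and 0.078 m and z of insert1 in the frame of drainer between 0.006 and 0.02 m and angle between each of insert1, insert2, insert3, insert4's own z axis and vertical below 0.3 rad and linear speed of each of insert1, insert2, insert3, insert4, knife below 0.03 m/s and x of insert2 in the frame of drainer between -0.03 and 0.03 m and y of insert2 in the frame of drainer between -0.078 and 0.078 m and z of insert2 in the frame of drainer between 0.006 and 0.02 m and x of insert3 in the frame of drainer between -0.03 and 0.03 m and y of insert3 in the frame of drainer between -0.078 and 0.078 m and z of insert3 in the frame of drainer between 0.006 and 0.02 m and x of insert4 in the frame of drainer between -0.03 and 0.03 m and y of insert4 in the frame of drainer between -0.078 and 0.078 m and z of insert4 in the frame of drainer between 0.006 and 0.02 m and value of joint lid below 0.04 rad and value of joint latch below 0.12 rad and x of knife in the frame of board between -0.12 and 0.12 m and y of knife in the frame of board between -0.08 and 0.08 m and z of knife in the frame of board between 0.008 and 0.02 m and angle between knife's own z axis and vertical below 0.2 rad); the robot touches nothing.
It fails at once if the egg cup is moved more than 3 cm or tipped over (distance of egg_cup from where it was at the start of the episode above 0.03 m or angle between egg_cup's own z axis and vertical above 0.5 rad).
It fails at once if the ramekin is moved more than 3 cm or tipped over (distance of ramekin from where it was at the start of the episode above 0.03 m or angle between ramekin's own z axis and vertical above 0.5 rad).
It fails at once if the can opener is moved more than 3 cm or tipped over (distance of can_opener from where it was at the start of the episode above 0.03 m or angle between can_opener's own z axis and vertical above 0.5 rad).
Of insert1, insert2, insert3, insert4 only 2 to 4 are there at a start; the rules pass over those that are not, and their reading is None.
At some moment in a run one of knife may be knocked a few centimetres aside while the robot is not near it.
It also fails if it takes over 210 s, if anything falls off the work surface, if the arm or the gripper's body presses on something with over 40 N, if the wrist force passes 120 N, or if a joint passes its speed limit or range.

## Working session

There is one attempt and no reset: what is moved stays moved. The work goes in short steps, Python scripts to look and compute and a tool call to move; the robot and the scene stay as the last step left them, time stands still between calls to the robot, and variables do not carry over. Pictures are saved under pics/ and viewed, and the job is handed in when it is done.

Besides the shell and the picture viewer there is one more tool, called after "Emit:" by a JSON object that holds its "name" and its "arguments". servo_tool: Moves the arm, as the interface text tells. Shift numbers are shares of 200 mm and turn numbers shares of 2 pi rad, none past 1 either way. Its arguments: {"type":"object","properties":{"steps":{"type":"array","items":{"type":"array"}},"squeeze":{"type":"number"}},"required":["steps"]}

```bash
ls; mkdir -p pics
python3 - <<'E'
from rig import r
import cv2
print(r.get_state())
for n in ["scene","top","wrist"]:
    p=r.get_image(n); cv2.imwrite(f"pics/{n}0.png",p["color"])
    print(n,p["mtx"],p["k1"],p["rvec"],p["tvec"],p["shot"])
E
```

```text
pics
{'clock': 0.0, 'joints': array([ 1.00188661e+00,  2.21240176e-01,  1.52762881e+00,  2.39934341e-05,
        1.39472134e+00, -1.26152788e-01]), 'joint_vel': array([ 0.00062883,  0.00041792, -0.00091766, -0.00053227, -0.00054678,
       -0.00051577]), 'joint_efforts': array([-6.51102691e-04, -4.96887589e+01, -3.89406216e+01, -2.21987816e-04,
        1.06517810e-02,  1.86622412e-05]), 'eef_pos': array([0.26764948, 0.56448428, 0.40358084]), 'tcp_rot': array([ 0.15460289,  0.69009806, -0.15592532,  0.68960127]), 'contact_force': array([-0.57655315, -0.41475023, -0.63202166]), 'torque': array([-0.01367834, -0.02930194, -0.0251024 ]), 'finger_gap': 0.08539196204640309}
scene [[492.32518167   0.         327.7368252 ]
 [  0.         492.32518167 203.40296684]
 [  0.           0.           1.        ]] -0.0579905403175856 [ 1.85500973  2.00425364 -0.55550106] [ 0.11530496 -0.34942576  1.73540716] 1
top [[367.28639613   0.         317.1083846 ]
 [  0.         367.28639613 193.52707174]
 [  0.           0.           1.        ]] -0.051676447990025735 [ 2.17837587 -2.13473167  0.08791602] [-0.07541071  0.45364237  1.15855994] 2
wrist [[284.01869757   0.         316.63046547]
 [  0.         284.01869757 196.44424034]
 [  0.           0.           1.        ]] -0.038528952637043534 [-2.43279664 -1.54035079 -0.22783558] [-0.62361246 -0.03830263  0.38173572] 3
```

View pics/scene0.png

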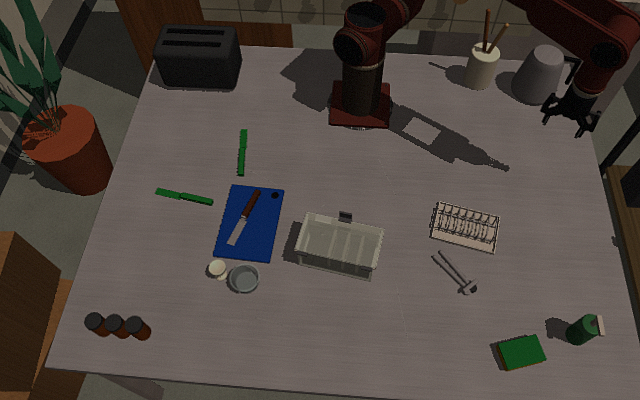

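View pics/top0.png

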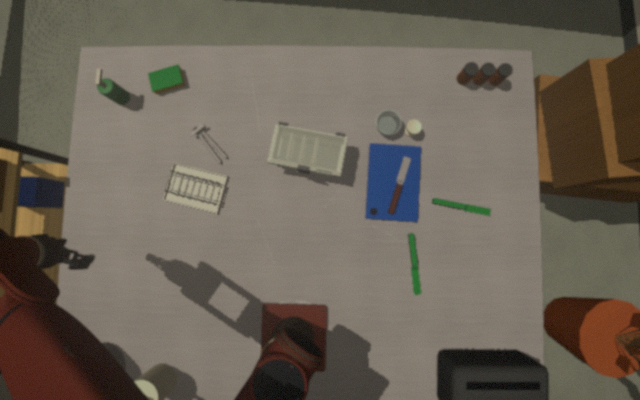

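View pics/wrist0.png

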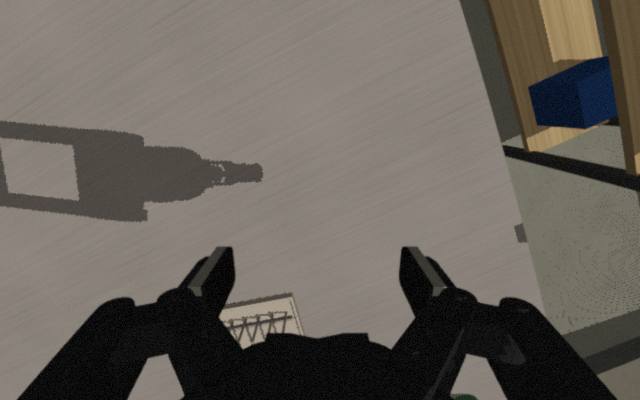

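```bash
cat > h.py <<'E'
from rig import r
import numpy as np, cv2
from scipy.spatial.transform import Rotation as R
def ext(p):
    return cv2.Rodrigues(np.array(p["rvec"],float))[0], np.array(p["tvec"],float).ravel()
def c2w(p,c):
    Rm,t=ext(p); return Rm.T@(np.array(c)-t)
def proj(p,w):
    Rm,t=ext(p); c=(np.atleast_2d(w)@Rm.T)+t
    s=c[:,:2]/c[:,2:]; r2=(s**2).sum(1,keepdims=True)
    s=s*(1+p["k1"]*r2); K=p["mtx"]
    return s*[K[0,0],K[1,1]]+[K[0,2],K[1,2]]
def ray(p,uv):
    uv=np.atleast_2d(uv).astype(float)
    s=cv2.undistortPoints(uv.reshape(-1,1,2),np.array(p["mtx"]),np.array([p["k1"],0,0,0,0.])).reshape(-1,2)
    Rm,t=ext(p); d=np.c_[s,np.ones(len(s))]@Rm
    return -Rm.T@t, d
def onz(p,uv,z):
    o,d=ray(p,uv); return o+d*((z-o[2])/d[:,2:])
def tri(ps,uvs):
    A=np.zeros((3,3));b=np.zeros(3)
    for p,uv in zip(ps,uvs):
        o,d=ray(p,uv); d=d[0]/np.linalg.norm(d[0]); M=np.eye(3)-np.outer(d,d); A+=M;b+=M@o
    return np.linalg.solve(A,b)
def places(p,t,n=3):
    return [(round(q["p"],2),c2w(p,q["centre"]).round(4).tolist()) for q in r.place_of(p,t)[:n]]
def save(p,name,crop=None,s=1):
    im=p["color"]
    if crop: x0,y0,x1,y1=crop; im=im[y0:y1,x0:x1]
    if s!=1: im=cv2.resize(im,None,fx=s,fy=s,interpolation=cv2.INTER_CUBIC)
    cv2.imwrite(f"pics/{name}.png",im)
E
python3 - <<'E'
from h import *
ps=[r.get_image("scene"),r.get_image("top")]
for t in "bin holder pry_recess lid lid_edge latch_tab insert1 insert2 insert3 insert4 drainer drainer_mid board knife knife_tip egg_cup ramekin can_opener".split():
    for p in ps: print(t,places(p,t))
save(ps[0],"s1",(280,180,520,300),3); save(ps[1],"t1",(150,100,440,240),2.7)
E
```

```text
bin [(0.61, [0.5876, -0.0371, -0.0024])]
bin [(0.91, [0.588, -0.0335, -0.0014])]
holder [(0.22, [0.5868, -0.0359, -0.0004])]
holder [(0.62, [0.5881, -0.0383, 0.0032]), (0.37, [0.5134, -0.0868, 0.0909])]
pry_recess [(0.77, [0.5132, -0.0818, 0.0921])]
pry_recess [(0.69, [0.491, -0.3282, 0.0096]), (0.63, [0.513, -0.0846, 0.0952]), (0.2, [0.5155, -0.0241, 0.1307])]Traceback (most recent call last):
  File "<stdin>", line 4, in <module>
  File "h.py", line 26, in places
    return [(round(q["p"],2),c2w(p,q["centre"]).round(4).tolist()) for q in r.place_of(p,t)[:n]]
                                                                            ~~~~~~~~~~^^^^^
ValueError: it knows: bin, board, can_opener, drainer, drainer_mid, egg_cup, holder, insert, knife, knife_tip, latch_tab, lid_edge, pry_recess, ramekin
```

Run:
```python
from h import *
ps=[r.get_image("scene"),r.get_image("top")]
for t in "lid_edge latch_tab insert drainer drainer_mid board knife knife_tip egg_cup ramekin can_opener".split():
    for p in ps: print(t,places(p,t,5))
save(ps[0],"s1",(280,180,520,300),3); save(ps[1],"t1",(150,100,440,240),2.7)
```

```text
lid_edge [(0.81, [0.5217, -0.0227, 0.1012])]
lid_edge [(0.76, [0.5227, -0.0217, 0.0967])]
latch_tab [(0.5, [0.515, -0.0251, 0.1319])]
latch_tab [(0.41, [0.5172, -0.0219, 0.1336])]
insert []
insert []
drainer [(0.73, [0.4658, 0.3404, 0.0009])]
drainer [(0.84, [0.4687, 0.3402, -0.002]), (0.33, [0.6206, 0.2993, 0.0002])]
drainer_mid [(0.73, [0.4682, 0.3376, 0.0085])]
drainer_mid [(0.75, [0.4712, 0.3449, 0.0124])]
board [(0.67, [0.4996, -0.3162, 0.0022])]
board [(0.66, [0.498, -0.311, 0.0031])]
knife [(0.95, [0.4878, -0.3264, 0.014]), (0.81, [0.2323, -0.3828, -0.0026]), (0.62, [0.4251, -0.5411, -0.0039])]
knife [(0.84, [0.4209, -0.5357, 0.002]), (0.75, [0.4881, -0.3312, 0.0091]), (0.58, [0.2333, -0.3835, 0.0009])]
knife_tip [(0.95, [0.5813, -0.3621, 0.0119]), (0.72, [0.1404, -0.391, -0.0002]), (0.7, [0.4059, -0.6328, 0.0002]), (0.44, [0.5197, -0.0214, 0.1012])]
knife_tip [(0.76, [0.1407, -0.3928, 0.0034]), (0.67, [0.4059, -0.6334, 0.0017]), (0.56, [0.5824, -0.3538, 0.0154])]
egg_cup [(0.69, [0.6753, -0.3712, 0.0039])]
egg_cup [(0.61, [0.6734, -0.3732, 0.0074]), (0.34, [0.5216, -0.0237, 0.0989])]
ramekin [(0.57, [0.6901, -0.2953, 0.0014])]
ramekin [(0.87, [0.6945, -0.2911, -0.0046])]
can_opener [(0.89, [0.621, 0.298, -0.008])]
can_opener [(0.59, [0.6203, 0.3024, 0.0015])]
```

View pics/s1.png

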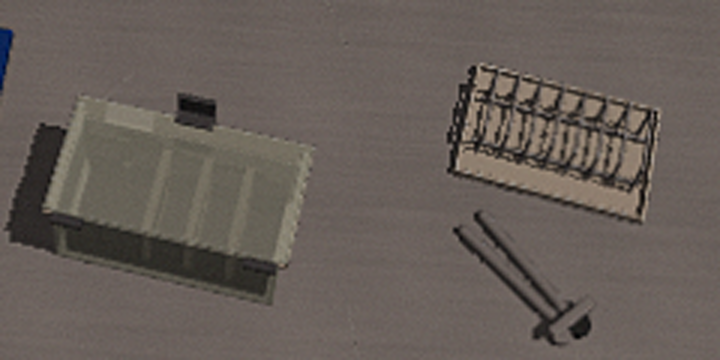

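View pics/t1.png

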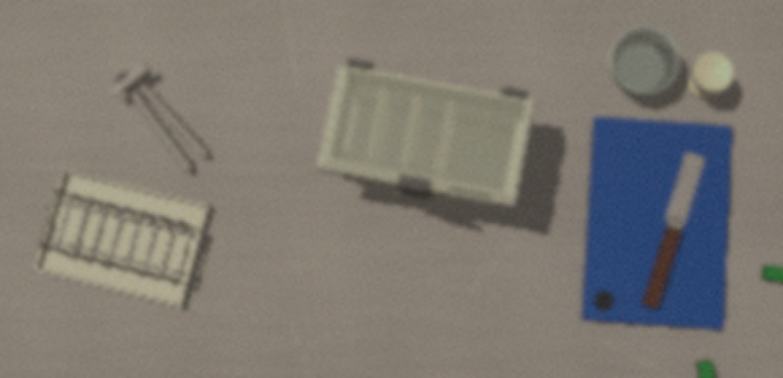

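```bash
cat > fit.py <<'E'
from h import *
from scipy.optimize import least_squares
def T2(x,y,yaw,P):
    P=np.atleast_2d(P); c,s=np.cos(yaw),np.sin(yaw)
    return np.c_[x+c*P[:,0]-s*P[:,1], y+s*P[:,0]+c*P[:,1], P[:,2]]
def fit(obs,x0):
    # obs: list of (pic, local pts, pixels)
    f=lambda v: np.concatenate([(proj(p,T2(*v,L))-uv).ravel() for p,L,uv in obs])
    s=least_squares(f,x0,loss='soft_l1'); return s.x, f(s.x).reshape(-1,2).round(1)
E
python3 - <<'E'
from fit import *
sc=r.get_image("scene"); tp=r.get_image("top")
cs=lambda a:np.array(a)/3+[280,180]
ct=lambda a:np.array(a)/2.7+[150,100]
def rect(x0,x1,y1,z): return np.array([[x0,-y1,z],[x0,y1,z],[x1,y1,z],[x1,-y1,z]])/1000
L=rect(-68,58,114,100)
x,e=fit([(tp,L,ct([[513,207],[318,167],[340,65],[532,97]])),(sc,L,cs([[77,97],[314,147],[288,265],[45,211]]))],[.588,-.036,-.2]); print("bin",x,e.tolist())
D=rect(-65,65,95,4)
y,e=fit([(tp,D,ct([[185,307],[40,270],[65,175],[212,207]])),(sc,D,cs([[473,66],[660,110],[645,220],[450,172]]))],[.468,.34,-.2]); print("dr",y,e.tolist())
B=rect(-125,125,85,12)
z,e=fit([(tp,B,ct([[722,328],[583,320],[595,118],[732,126]]))],[.5,-.313,0]); print("board",z,e.tolist())
for p,n in((sc,"so"),(tp,"to")):
    k=3
    im=cv2.resize(p["color"],None,fx=k,fy=k,interpolation=cv2.INTER_CUBIC)
    for v,P in((x,L),(x,rect(-56,56,106,0)),(y,D),(y,rect(-34,34,77,57)),(z,B)):
        cv2.polylines(im,[(proj(p,T2(*v,P))*k+k/2-.5).astype(int).reshape(-1,1,2)],True,(0,255,255),1)
    c=(210*k,170*k,520*k,300*k) if n=="so" else (150*k,100*k,430*k,230*k)
    im=im[c[1]:c[3],c[0]:c[2]]
    cv2.imwrite(f"pics/{n}.png",cv2.resize(im,(790,int(790*im.shape[0]/im.shape[1]))))
E
```

```text
bin [ 0.58800684 -0.03601216 -0.1655823 ] [[0.4, -0.9], [-1.1, 0.4], [-1.0, -1.3], [0.7, -0.2], [0.3, -1.3], [0.1, -1.0], [0.0, 0.4], [-1.3, -0.2]]
dr [ 0.46648701  0.33715276 -0.20819466] [[-0.4, 0.3], [-1.1, 1.0], [-0.1, -1.5], [-0.5, -0.9], [0.0, -0.5], [-1.2, -0.3], [-1.3, 0.3], [0.1, 0.2]]
board [ 0.49815181 -0.31438795 -0.05053551] [[0.8, 1.0], [-0.5, 0.2], [-0.6, -0.9], [0.3, -0.3]]
```

View pics/so.png

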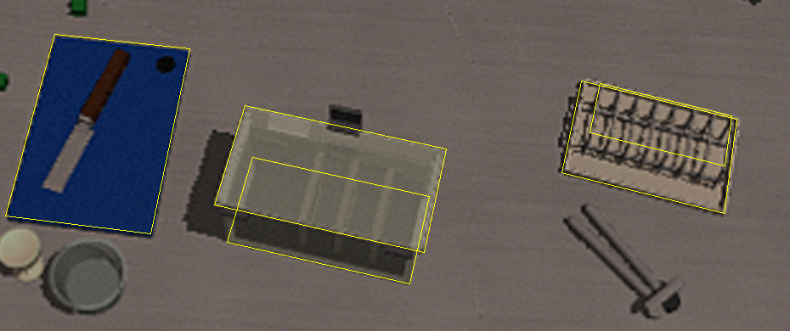

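View pics/to.png

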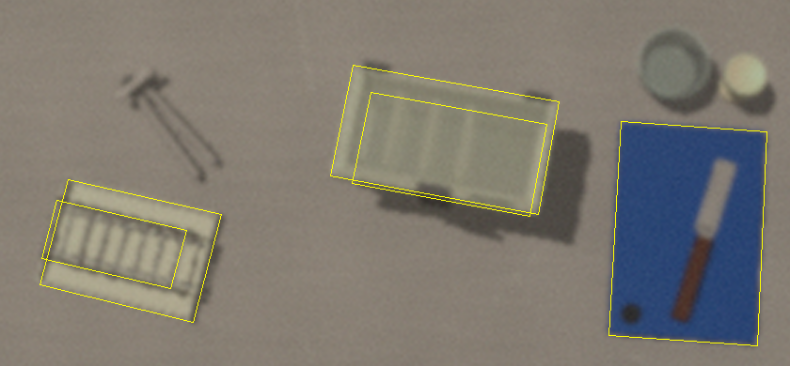

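```bash
cat >> fit.py <<'E'
BIN=[.588,-.036,-.166]; DR=[.4665,.3372,-.208]; BD=[.498,-.3144,-.05]
def down(yaw,pitch=0.,roll=0.):
    # tool x down, jaw (tool y) along world direction yaw+90deg ; pitch>0 tilts fingers toward +x(yaw frame)
    b=np.array([[0,0,1],[0,1,0],[-1,0,0]]).T  # placeholder
    X=np.array([0,0,-1.]);Y=np.array([0,1.,0]);Z=np.cross(X,Y)
    return R.from_euler('z',yaw)*R.from_euler('y',-pitch)*R.from_euler('x',roll)*R.from_matrix(np.c_[X,Y,Z])
def plan(pos,rot=None,flip=True):
    s=r.get_state(); p=s["eef_pos"]; q=R.from_quat(s["tcp_rot"])
    d=(np.array(pos)-p)/.2
    if rot is None: t=np.zeros(3)
    else:
        c=[(rot*q.inv()).as_rotvec()]
        if flip: c.append((rot*R.from_euler('x',np.pi)*q.inv()).as_rotvec())
        for k in c: print("   turn opt",(k/2/np.pi).round(4),"deg",np.degrees(np.linalg.norm(k)).round(1))
        t=min(c,key=np.linalg.norm)/2/np.pi
    print("pos",p.round(4),"clock",round(s["clock"],2),"gap",round(s["finger_gap"],4),"F",np.round(s["contact_force"],1),"shift",d.round(4),"rows>=",np.ceil(np.linalg.norm(d)*.2/.0417),"turn",t.round(4),"rows>=",np.ceil(np.linalg.norm(t)*360/7.16))
def tool(f,P,z=None): # local frame point -> world
    return T2(*f,np.array(P)/1000)[0]
E
python3 - <<'E'
from fit import *
s=r.get_state(); print(R.from_quat(s["tcp_rot"]).as_matrix().round(2), s["joints"])
print(down(BIN[2]).as_matrix().round(2))
p=r.get_image("wrist"); Rm,t=ext(p); c=-Rm.T@t
q=R.from_quat(s["tcp_rot"]); print("cam in tool",q.inv().apply(c-s["eef_pos"]),"fwd",q.inv().apply(Rm[2]))
w=tool(BIN,[-40,0,0]); w[2]=.40
plan(w,down(BIN[2]))
E
```

```text
[[ 0.    0.43  0.9 ]
 [ 0.    0.9  -0.43]
 [-1.    0.    0.  ]] [ 1.00189530e+00  2.20411852e-01  1.52645727e+00 -4.48036114e-06
  1.39469764e+00 -1.26138319e-01]
[[ 0.    0.17  0.99]
 [ 0.    0.99 -0.17]
 [-1.    0.    0.  ]]
cam in tool [ 2.93352825e-02 -8.28235271e-05 -7.57824130e-02] fwd [ 9.55822580e-01 -9.05722845e-04  2.93942808e-01]
   turn opt [ 0.     -0.      0.0441] deg 15.9
   turn opt [-0.     -0.     -0.4559] deg 164.1
pos [0.2678 0.5647 0.4047] clock 1.9 gap 0.0853 F [0.1 0.  1. ] shift [ 1.4038 -2.9705 -0.0234] rows>= 16.0 turn [ 0.     -0.      0.0441] rows>= 3.0
```

Emit:
{"name": "servo_tool", "arguments": {"steps": [[[0.07,-0.1485,0],[0,0,0.0044],0.0],[[0.07,-0.1485,0],[0,0,0.0044],0.0],[[0.07,-0.1485,0],[0,0,0.0044],0.0],[[0.07,-0.1485,0],[0,0,0.0044],0.0],[[0.07,-0.1485,0],[0,0,0.0044],0.0],[[0.07,-0.1485,0],[0,0,0.0044],0.0],[[0.07,-0.1485,0],[0,0,0.0044],0.0],[[0.07,-0.1485,0],[0,0,0.0044],0.0],[[0.07,-0.1485,0],[0,0,0.0044],0.0],[[0.07,-0.1485,0],[0,0,0.0044],0.0]]}}

```text
clock: 2.73
eef_pos: [0.4081, 0.2662, 0.405]
tcp_rot: [0.058, 0.704, -0.058, 0.705]
contact_force: [-0.2, -0.2, -0.2]
finger_gap: -0.0004
```

Emit:
{"name": "servo_tool", "arguments": {"steps": [[[0.07,-0.1485,0],[0,0,0],0.0],[[0.07,-0.1485,0],[0,0,0],0.0],[[0.07,-0.1485,0],[0,0,0],0.0],[[0.07,-0.1485,0],[0,0,0],0.0],[[0.07,-0.1485,0],[0,0,0],0.0],[[0.07,-0.1485,0],[0,0,0],0.0],[[0.07,-0.1485,0],[0,0,0],0.0],[[0.07,-0.1485,0],[0,0,0],0.0],[[0.07,-0.1485,0],[0,0,0],0.0],[[0,0,0],[0,0,0],0.0]]}}

```text
clock: 3.57
eef_pos: [0.5354, -0.0041, 0.4049]
tcp_rot: [0.059, 0.704, -0.061, 0.705]
contact_force: [-0.1, 0.7, -0.0]
finger_gap: 0.0
```

Run:
```python
from fit import *
p=r.get_image("wrist"); save(p,"w1")
for t in "bin latch_tab lid_edge pry_recess insert holder".split(): print(t,places(p,t,4))
w=tool(BIN,[-40,0,0]); w[2]=.40
plan(w,down(BIN[2]))
```

```text
bin [(0.97, [0.585, -0.0388, 0.0026])]
latch_tab [(0.22, [0.466, 0.3421, 0.0123])]
lid_edge [(0.83, [0.52, -0.0207, 0.0976])]
pry_recess [(0.72, [0.5095, -0.0859, 0.091])]
insert []
holder []
   turn opt [-0.      0.     -0.0002] deg 0.1
   turn opt [-0.     -0.      0.4998] deg 179.9
pos [0.5334 0.0016 0.4048] clock 3.92 gap 0.0 F [-0.2 -1.   0. ] shift [ 0.0756 -0.1549 -0.024 ] rows>= 1.0 turn [-0.      0.     -0.0002] rows>= 1.0
```

View pics/w1.png

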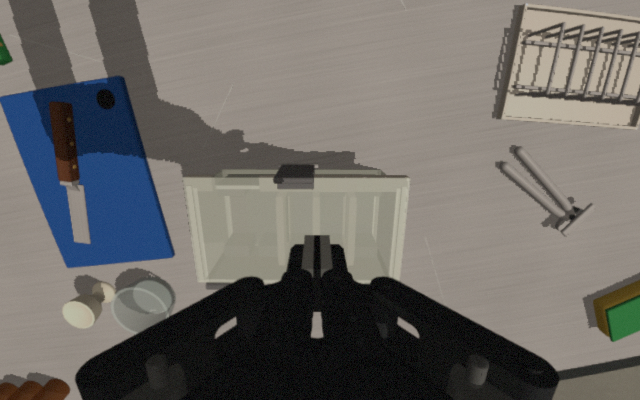

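```bash
cat >> fit.py <<'E'
def box(x0,x1,y0,y1,z): return np.array([[x0,y0,z],[x0,y1,z],[x1,y1,z],[x1,y0,z]])
def overlay(p,items,name,crop,k):
    im=cv2.resize(p["color"],None,fx=k,fy=k,interpolation=cv2.INTER_CUBIC)
    for f,P,col in items:
        cv2.polylines(im,[(proj(p,T2(*f,np.array(P)/1000))*k+k/2-.5).round().astype(int).reshape(-1,1,2)],True,col,1)
    cv2.imwrite(f"pics/{name}.png",im[int(crop[1]*k):int(crop[3]*k),int(crop[0]*k):int(crop[2]*k)])
E
python3 - <<'E'
from fit import *
p=r.get_image("wrist")
L=box(-68,58,-114,114,100); Y=(0,255,255)
overlay(p,[(BIN,L,Y),(BIN,box(-72.5,-72.5,-18,18,132),(0,0,255)),(BIN,box(-68,-56,-86,-38,86),(255,0,255))],"w2",(160,140,430,300),2.9)
E
```

```text
(no output)
```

View pics/w2.png

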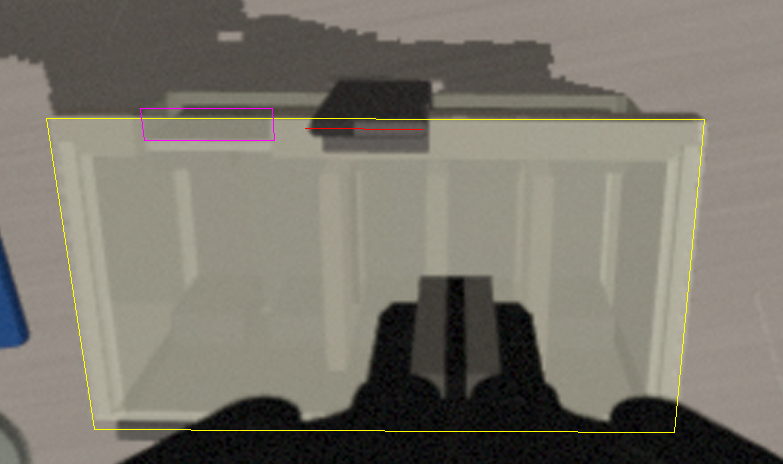

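Run:
```python
from fit import *
a=tool(BIN,[-44,0,0]); a[2]=.2885; plan(a,down(BIN[2]))
b=tool(BIN,[-97,0,0]); print(((b-a)[:2]/.2).round(4))
```

```text
turn opt [-0.      0.     -0.0002] deg 0.1
   turn opt [-0.     -0.      0.4998] deg 179.9
pos [0.5335 0.0016 0.4048] clock 3.97 gap -0.0001 F [-0.1  0.2  0. ] shift [ 0.0557 -0.1514 -0.5816] rows>= 3.0 turn [-0.      0.     -0.0002] rows>= 1.0
[-0.2614  0.0438]
```

Emit:
{"name": "servo_tool", "arguments": {"steps": [[[0.028,-0.0757,0],[0,0,0],0],[[0.028,-0.0757,0],[0,0,0],0],[[0,0,-0.097],[0,0,0],0],[[0,0,-0.097],[0,0,0],0],[[0,0,-0.097],[0,0,0],0],[[0,0,-0.097],[0,0,0],0],[[0,0,-0.097],[0,0,0],0],[[0,0,-0.097],[0,0,0],0],[[0,0,0],[0,0,0],0],[[0,0,0],[0,0,0],0]]}}

```text
clock: 4.8
eef_pos: [0.5444, -0.0291, 0.2875]
tcp_rot: [0.059, 0.706, -0.058, 0.704]
contact_force: [0.3, -0.3, 0.3]
finger_gap: -0.0005
```

Run:
```python
from fit import *
a=tool(BIN,[-44,0,0]); a[2]=.2885; plan(a)
p=r.get_image("wrist"); save(p,"w3")
```

```text
pos [ 0.5444 -0.0291  0.2875] clock 4.8 gap -0.0005 F [ 0.3 -0.3  0.3] shift [0.001  0.0019 0.0049] rows>= 1.0 turn [0. 0. 0.] rows>= 0.0
```

View pics/w3.png

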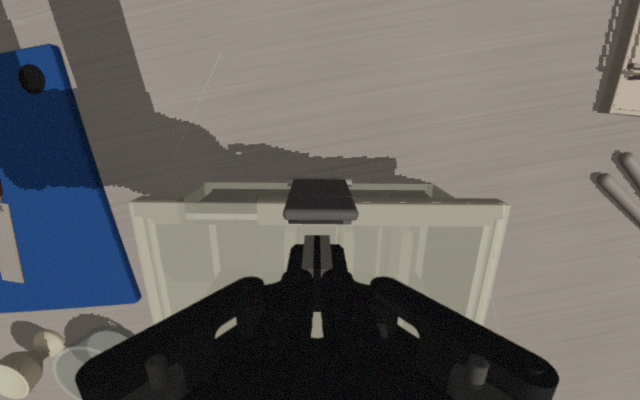

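Emit:
{"name": "servo_tool", "arguments": {"steps": [[[-0.033,0.0055,0],[0,0,0],0],[[-0.033,0.0055,0],[0,0,0],0],[[-0.033,0.0055,0],[0,0,0],0],[[-0.033,0.0055,0],[0,0,0],0],[[-0.033,0.0055,0],[0,0,0],0],[[-0.033,0.0055,0],[0,0,0],0],[[-0.033,0.0055,0],[0,0,0],0],[[-0.033,0.0055,0],[0,0,0],0],[[0,0,0],[0,0,0],0],[[0,0,0],[0,0,0],0]]}}

```text
clock: 5.68
eef_pos: [0.4917, -0.021, 0.2883]
tcp_rot: [0.059, 0.705, -0.059, 0.705]
contact_force: [0.5, 0.7, -0.9]
finger_gap: 0.0001
```

Run:
```python
from fit import *
a=tool(BIN,[-97,0,0]); a[2]=.2885; plan(a)
p=r.get_image("wrist"); save(p,"w4"); print(places(p,"latch_tab"))
s=r.get_image("scene"); save(s,"s4",(280,180,400,290),6); print(places(s,"latch_tab"))
```

```text
pos [ 0.4917 -0.021   0.2883] clock 5.68 gap 0.0001 F [ 0.5  0.7 -0.9] shift [0.0029 0.0051 0.0012] rows>= 1.0 turn [0. 0. 0.] rows>= 0.0
[(0.83, [0.4725, -0.0158, 0.1166])]
[(0.67, [0.4746, -0.0197, 0.1163])]
```

View pics/w4.png

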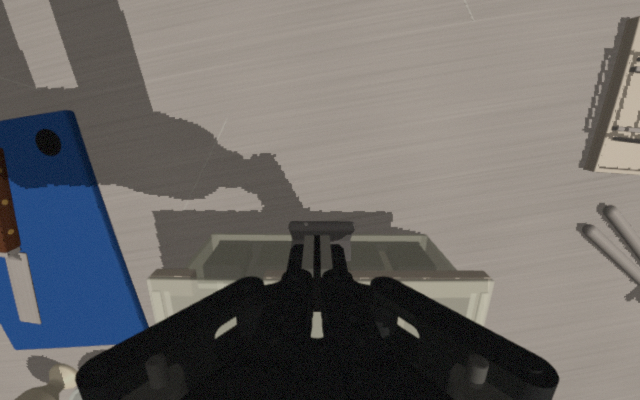

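Emit:
{"name": "servo_tool", "arguments": {"steps": [[[0,0,0.08],[0,0,0],0],[[0,0,0.08],[0,0,0],0.1],[[-0.023,-0.184,0],[0,0,-0.0034],0.4],[[-0.023,-0.184,0],[0,0,-0.0034],0.4],[[-0.023,-0.184,0],[0,0,-0.0034],0.4],[[-0.023,-0.184,0],[0,0,-0.0034],0.4],[[-0.023,-0.184,0],[0,0,-0.0034],0.4],[[-0.023,-0.184,0],[0,0,-0.0034],0.4],[[-0.023,-0.184,0],[0,0,-0.0034],0.4],[[-0.023,-0.184,0],[0,0,-0.0034],0.4]]}}

```text
clock: 6.72
eef_pos: [0.4549, -0.3174, 0.3202]
tcp_rot: [0.119, 0.697, -0.119, 0.697]
contact_force: [0.3, -0.4, 0.5]
finger_gap: 0.0341
```

Run:
```python
from fit import *
for n in("wrist","top","scene"):
    p=r.get_image(n)
    print(n,places(p,"knife"),places(p,"knife_tip"))
    if n=="wrist": save(p,"w5")
plan([.455,-.316,.32])
```

```text
wrist [(0.93, [0.4947, -0.3313, 0.0094]), (0.59, [0.4198, -0.54, 0.0036])] [(0.96, [0.4075, -0.6308, 0.0017]), (0.77, [0.5812, -0.3572, 0.0178])]
top [(0.67, [0.4221, -0.536, -0.0011]), (0.52, [0.4902, -0.3302, 0.0044]), (0.49, [0.2343, -0.3801, 0.0014])] [(0.78, [0.1399, -0.3913, 0.0044]), (0.65, [0.4093, -0.6334, 0.0068]), (0.59, [0.5802, -0.3532, 0.0146])]
scene [(0.97, [0.4894, -0.3279, 0.0124]), (0.7, [0.4247, -0.54, 0.0012])] [(0.6, [0.5809, -0.3594, 0.0152]), (0.6, [0.4072, -0.6314, -0.0015])]
pos [ 0.4558 -0.3142  0.3202] clock 7.17 gap 0.0341 F [ 0.2  0.1 -0.3] shift [-0.0039 -0.009  -0.0011] rows>= 1.0 turn [0. 0. 0.] rows>= 0.0
```

View pics/w5.png

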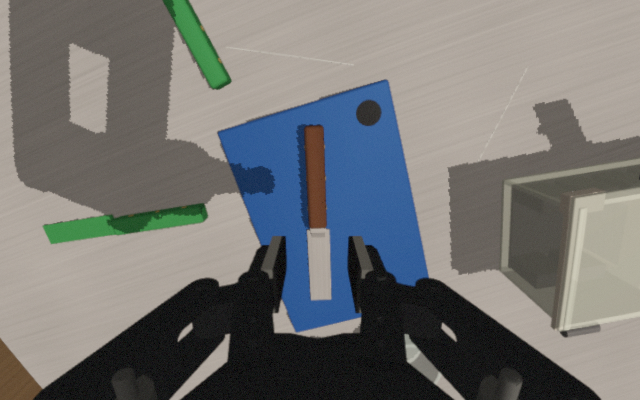

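Run:
```python
from fit import *
p=r.get_image("wrist")
a=onz(p,[[315,126],[318,228]],.03); t=onz(p,[[320,299]],.0145)
print(a,t)
for q in (a[1]-a[0],t[0]-a[0],t[0]-a[1]): print(np.linalg.norm(q[:2]),np.arctan2(q[1],q[0]))
save(p,"w6",(260,110,380,320),2.8)
```

```text
[[ 0.39705295 -0.29545416  0.03      ]
 [ 0.49130272 -0.32526215  0.03      ]] [[ 0.58227675 -0.35426535  0.0145    ]]
0.09885107133746684 -0.3063120134080655
0.19433633521027102 -0.3074464013213664
0.0954853933197717 -0.3086207742633289
```

View pics/w6.png

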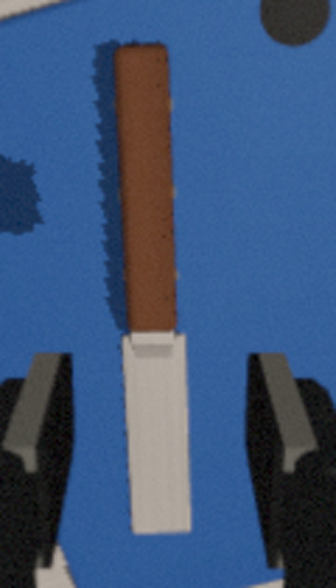

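Run:
```python
from fit import *
p=r.get_image("wrist")
a=onz(p,[[310.7,126],[314.3,228.4]],.03); t=onz(p,[[317.7,300]],.0145)
print(a,t)
for q in (a[1]-a[0],t[0]-a[0],t[0]-a[1]): print(np.linalg.norm(q[:2]),np.arctan2(q[1],q[0]))
KN=[*((a[0]+[*( .1*np.array([np.cos(-.33),np.sin(-.33)])),0])[:2]*.3+a[1][:2]*.7),-.33]
print(KN)
KN[2]=np.arctan2((t-a[0])[0][1],(t-a[0])[0][0])
overlay(p,[(KN,box(-100,0,-9,9,30),(0,255,255)),(KN,box(0,95,-12,12,14.5),(0,255,255))],"w7",(260,110,380,320),2.8)
w=tool(KN,[-28,0,0]); w[2]=.014+.173+.001; print(w,KN); plan(w,down(KN[2]))
```

```text
[[ 0.39584173 -0.29924557  0.03      ]
 [ 0.49059317 -0.32905788  0.03      ]] [[ 0.58284206 -0.35741182  0.0145    ]]
0.09933080513090572 -0.30483058004245794
0.19583778255461473 -0.3015623722038578
0.09650805390938427 -0.29819857263383226
[np.float64(0.490549004164173), np.float64(-0.3298354743470269), -0.33]
[ 0.46381254 -0.32151913  0.188     ] [np.float64(0.490549004164173), np.float64(-0.3298354743470269), np.float64(-0.3015623722038578)]
   turn opt [-0.      0.      0.0054] deg 1.9
   turn opt [ 0.      0.     -0.4946] deg 178.1
pos [ 0.4557 -0.3144  0.3204] clock 7.27 gap 0.034 F [-0.1  0.  -1.1] shift [ 0.0403 -0.0354 -0.6619] rows>= 4.0 turn [-0.      0.      0.0054] rows>= 1.0
```

View pics/w7.png

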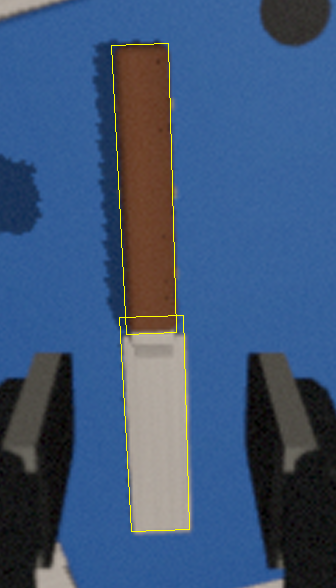

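Emit:
{"name": "servo_tool", "arguments": {"steps": [[[0.04,-0.0355,0],[0,0,0.0054],0.4],[[0,0,-0.11],[0,0,0],0.4],[[0,0,-0.11],[0,0,0],0.4],[[0,0,-0.11],[0,0,0],0.4],[[0,0,-0.11],[0,0,0],0.4],[[0,0,-0.08],[0,0,0],0.4],[[0,0,-0.06],[0,0,0],0.4],[[0,0,-0.05],[0,0,0],0.4],[[0,0,-0.03],[0,0,0],0.4],[[0,0,0],[0,0,0],0.4]]}}

```text
clock: 8.1
eef_pos: [0.4632, -0.3221, 0.1873]
tcp_rot: [0.107, 0.699, -0.106, 0.699]
contact_force: [-1.0, 0.4, -0.7]
finger_gap: 0.0337
```

Run:
```python
from fit import *
plan([.4638,-.3215,.188],down(-.3016))
save(r.get_image("wrist"),"w8")
```

```text
turn opt [-0.0002 -0.0002  0.0002] deg 0.1
   turn opt [-3.000e-04  3.000e-04 -4.998e-01] deg 179.9
pos [ 0.4632 -0.3221  0.1873] clock 8.1 gap 0.0337 F [-1.   0.4 -0.7] shift [0.003  0.0031 0.0036] rows>= 1.0 turn [-0.0002 -0.0002  0.0002] rows>= 1.0
```

View pics/w8.png

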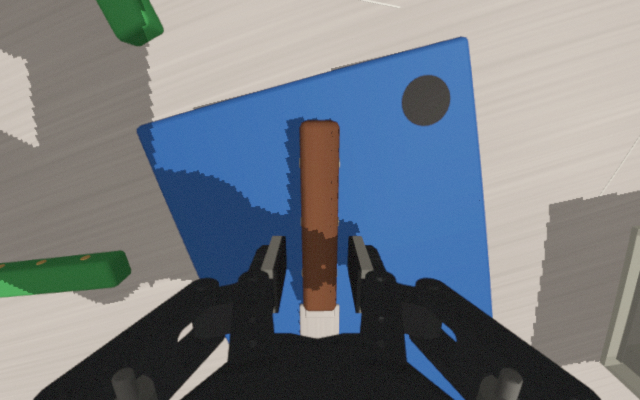

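Emit:
{"name": "servo_tool", "arguments": {"squeeze": 100, "steps": [[[0,0,0],[0,0,0],0.1],[[0,0,0],[0,0,0],0.1],[[0,0,0],[0,0,0],0.1],[[0,0,0],[0,0,0],0.1],[[0,0,0],[0,0,0],0.1],[[0,0,0.05],[0,0,0],0.1],[[0,0,0.1],[0,0,0],0.1],[[0,0,0.15],[0,0,0],0.1],[[0,0,0.15],[0,0,0],0.1],[[0,0,0.15],[0,0,0],0.1]]}}

```text
clock: 8.98
eef_pos: [0.463, -0.3223, 0.3098]
tcp_rot: [0.107, 0.699, -0.107, 0.699]
contact_force: [0.3, -1.2, -1.6]
finger_gap: 0.015
```

Run:
```python
from fit import *
k0=-.3016
print("dyaw turn",(BIN[2]-k0)/2/np.pi)
# preinsert: tip 25mm before mouth; blade mid z = .091 ; tcp above handle x=-28
w=tool(BIN,[-68-25-95-28,-62,0]); w[2]=.0897+.1873-.012+.0; plan(w,down(BIN[2])); print(w)
p=r.get_image("wrist");save(p,"w9")
```

```text
dyaw turn 0.021581410283261004
   turn opt [-0.0001 -0.0001  0.0219] deg 7.9
   turn opt [-1.000e-04  1.000e-04 -4.781e-01] deg 172.1
pos [ 0.463  -0.3223  0.3098] clock 8.98 gap 0.015 F [ 0.3 -1.2 -1.6] shift [-0.4916  1.3041 -0.2238] rows>= 7.0 turn [-0.0001 -0.0001  0.0219] rows>= 2.0
[ 0.36472442 -0.06145617  0.265     ]
```

View pics/w9.png

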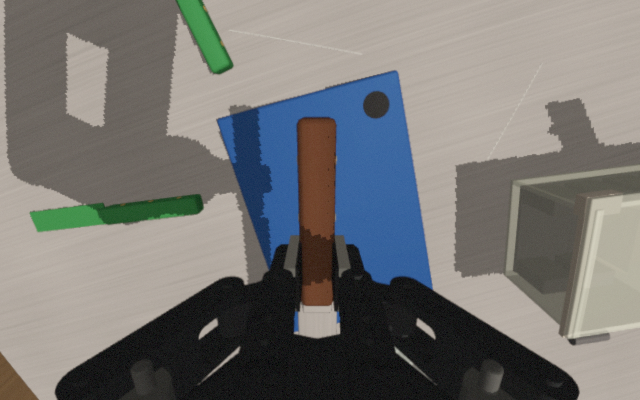

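Emit:
{"name": "servo_tool", "arguments": {"steps": [[[-0.0615,0.163,0],[0,0,0.0027],0.1],[[-0.0615,0.163,0],[0,0,0.0027],0.1],[[-0.0615,0.163,0],[0,0,0.0027],0.1],[[-0.0615,0.163,0],[0,0,0.0027],0.1],[[-0.0615,0.163,0],[0,0,0.0027],0.1],[[-0.0615,0.163,0],[0,0,0.0027],0.1],[[-0.0615,0.163,0],[0,0,0.0027],0.1],[[-0.0615,0.163,0],[0,0,0.0027],0.1],[[0,0,-0.112],[0,0,0],0.1],[[0,0,-0.112],[0,0,0],0.1]]}}

```text
clock: 9.87
eef_pos: [0.3652, -0.0604, 0.265]
tcp_rot: [0.057, 0.703, -0.059, 0.707]
contact_force: [0.2, -1.0, -1.5]
finger_gap: 0.0154
```

Run:
```python
from fit import *
w=tool(BIN,[-68-25-95-28,-62,0]); w[2]=.265; plan(w,down(BIN[2]))
p=r.get_image("wrist");save(p,"w10"); print(places(p,"knife_tip"),places(p,"knife"),places(p,"pry_recess"))
s=r.get_image("scene"); save(s,"s10",(230,150,390,270),5); print(places(s,"knife_tip"),places(s,"pry_recess"))
print(tool(BIN,[-93,-62,91]))
```

```text
turn opt [ 0.0003  0.0009 -0.0003] deg 0.4
   turn opt [-0.0015  0.0005  0.4997] deg 179.9
pos [ 0.3652 -0.0604  0.265 ] clock 9.87 gap 0.0154 F [ 0.2 -1.  -1.5] shift [-0.0024 -0.0053  0.0001] rows>= 1.0 turn [ 0.0003  0.0009 -0.0003] rows>= 1.0
[] [(0.58, [0.3977, -0.0692, 0.0887])] [(0.41, [0.3998, -0.0698, 0.0887])]
[(0.97, [0.4076, -0.632, 0.0004]), (0.75, [0.1408, -0.392, 0.0028])] [(0.81, [0.512, -0.0842, 0.0913])]
[ 0.48603362 -0.08178053  0.091     ]
```

View pics/w10.png

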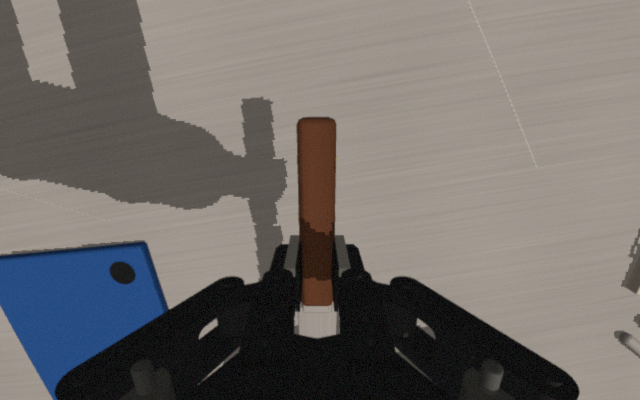

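View pics/s10.png

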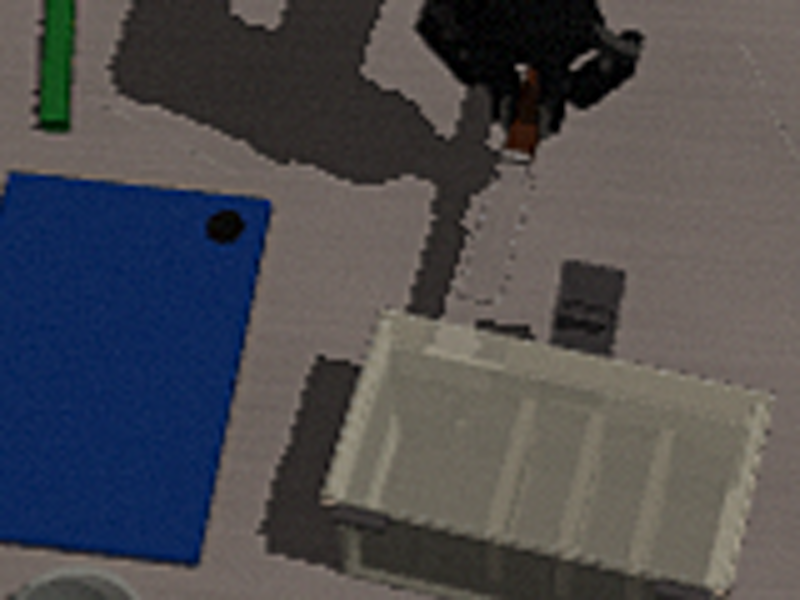

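Run:
```python
from fit import *
s=r.get_image("scene"); st=r.get_state()
K=[*st["eef_pos"][:2],BIN[2]]
u=st["eef_pos"][2]*1000-175.3
# knife origin is 28 ahead of TCP
f=lambda P:np.array(P)+[28,0,u]
overlay(s,[(K,f(box(0,95,-12,12,2.5)),(0,255,255)),(BIN,box(-68,-48,-86,-38,86),(255,0,255)),(BIN,box(-68,58,-114,114,100),(0,255,0))],"s11",(280,150,390,250),7)
```

```text
(no output)
```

View pics/s11.png

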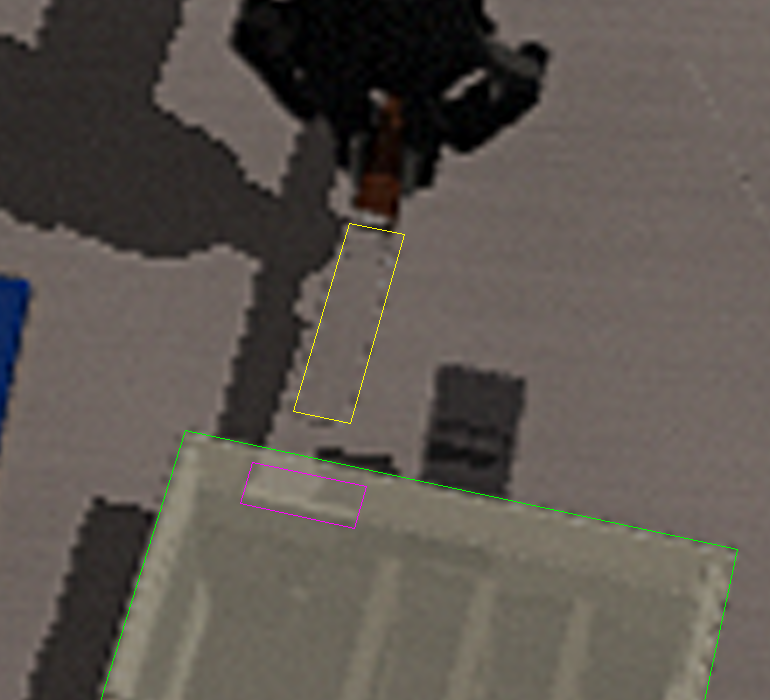

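Emit:
{"name": "servo_tool", "arguments": {"steps": [[[0.029,-0.0055,0],[0,0,0],0.1],[[0.029,-0.0055,0],[0,0,0],0.1],[[0.029,-0.0055,0],[0,0,0],0.1],[[0.029,-0.005,0],[0,0,0],0.1],[[0.029,-0.005,0],[0,0,0],0.1],[[0.029,-0.005,0],[0,0,0],0.1],[[0.029,-0.005,0],[0,0,0],0.1],[[0.029,-0.005,0],[0,0,0],0.1],[[0,0,0],[0,0,0],0.1],[[0,0,0],[0,0,0],0.1]]}}

```text
clock: 11.1
eef_pos: [0.4119, -0.0702, 0.2636]
tcp_rot: [0.059, 0.704, -0.059, 0.705]
contact_force: [-0.4, 0.3, 0.3]
finger_gap: 0.0149
```

Run:
```python
from fit import *
w=tool(BIN,[-68+22-95-28,-62,0]); w[2]=.265; plan(w,down(BIN[2]))
s=r.get_image("scene"); save(s,"s12",(280,150,390,250),7)
```

```text
turn opt [0.     0.0001 0.0002] deg 0.1
   turn opt [ 1.000e-04 -0.000e+00 -4.998e-01] deg 179.9
pos [ 0.4119 -0.0702  0.2636] clock 11.1 gap 0.0149 F [-0.4  0.3  0.3] shift [-0.0042  0.0047  0.007 ] rows>= 1.0 turn [0.     0.0001 0.0002] rows>= 1.0
```

View pics/s12.png

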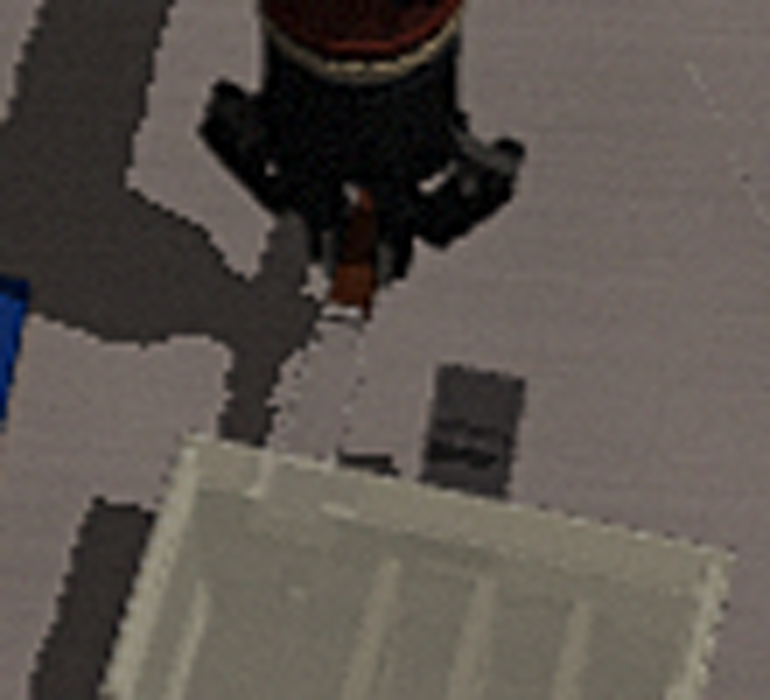

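Emit:
{"name": "servo_tool", "arguments": {"steps": [[[0,0,0.02],[0,0,0],0.1],[[0,0,0.02],[0,0,0],0.1],[[0,0,0.02],[0,0,0],0.1],[[0,0,0.02],[0,0,0],0.1],[[0,0,0.02],[0,0,0],0.1],[[0,0,0.02],[0,0,0],0.1],[[0,0,0.02],[0,0,0],0.1],[[0,0,0.02],[0,0,0],0.1],[[0,0,0],[0,0,0],0.1],[[0,0,0],[0,0,0],0.1]]}}

```text
clock: 11.98
eef_pos: [0.4114, -0.0701, 0.2958]
tcp_rot: [0.059, 0.704, -0.059, 0.705]
contact_force: [-1.0, 0.0, -0.9]
finger_gap: 0.015
```

Run:
```python
from fit import *
s=r.get_image("scene"); save(s,"s13",(280,150,390,250),7); print(places(s,"lid_edge"))
p=r.get_image("wrist");save(p,"w13")
plan([0,0,0])
```

```text
[(0.66, [0.5238, -0.0237, 0.1291])]
pos [ 0.4115 -0.0701  0.2956] clock 12.13 gap 0.0152 F [-0.2  0.1 -0.2] shift [-2.0574  0.3505 -1.4778] rows>= 13.0 turn [0. 0. 0.] rows>= 0.0
```

View pics/s13.png

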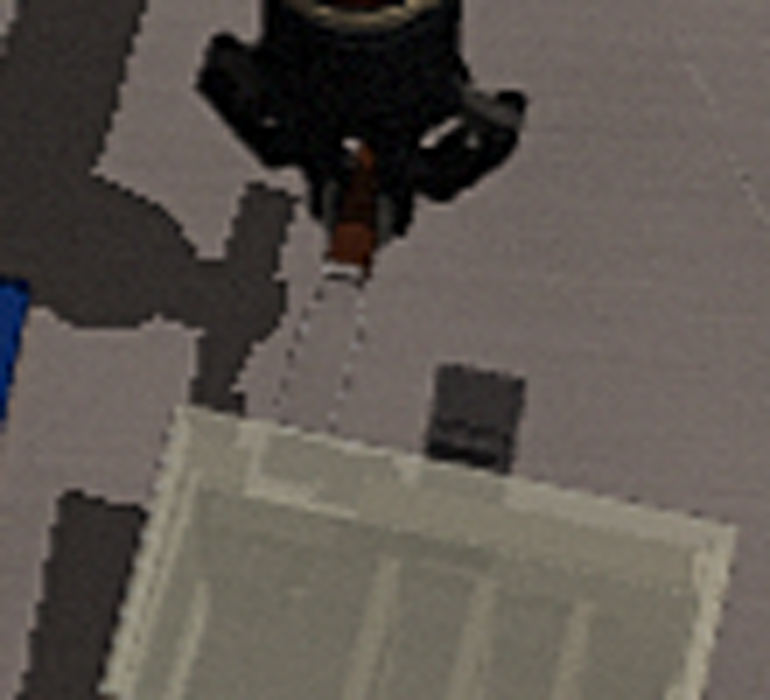

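View pics/w13.png

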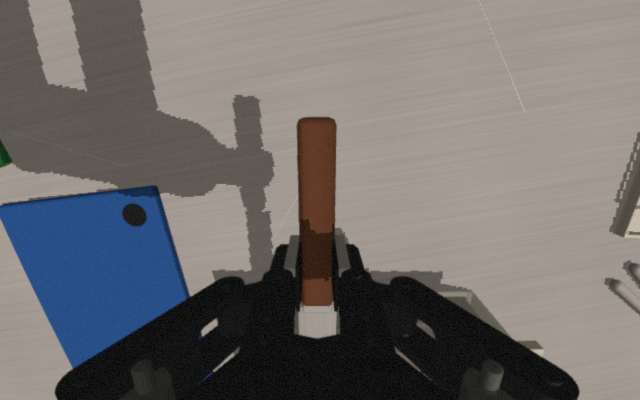

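Emit:
{"name": "servo_tool", "arguments": {"steps": [[[0.019,-0.0032,0.04],[0,0,0],0.1],[[0.019,-0.0032,0.04],[0,0,0],0.1],[[0.02,-0.0033,0.04],[0,0,0],0.1],[[0.024,-0.004,0.036],[0,0,0],0.1],[[0.024,-0.004,0.036],[0,0,0],0.1],[[0.025,-0.0042,0.035],[0,0,0],0.1],[[0.032,-0.0053,0.029],[0,0,0],0.1],[[0.032,-0.0053,0.028],[0,0,0],0.1],[[0.032,-0.0053,0.028],[0,0,0],0.1],[[0,0,0],[0,0,0],0.1]]}}

```text
clock: 12.97
eef_pos: [0.4584, -0.078, 0.3595]
tcp_rot: [0.059, 0.704, -0.059, 0.706]
contact_force: [-0.4, 0.0, -1.2]
finger_gap: 0.0152
```

Run:
```python
from fit import *
s=r.get_image("scene"); save(s,"s14",(250,100,430,280),4); print(places(s,"lid_edge"))
t=r.get_image("top"); print(places(t,"lid_edge"))
plan([0,0,0])
```

```text
[(0.79, [0.5822, -0.0362, 0.2125]), (0.42, [0.6727, -0.3722, 0.0021])]
[(0.97, [0.5808, -0.0316, 0.2074]), (0.74, [0.4694, 0.3409, 0.0012])]
pos [ 0.4568 -0.0776  0.3577] clock 13.17 gap 0.0151 F [ 0.2 -0.5 -0.9] shift [-2.2841  0.3879 -1.7887] rows>= 15.0 turn [0. 0. 0.] rows>= 0.0
```

View pics/s14.png

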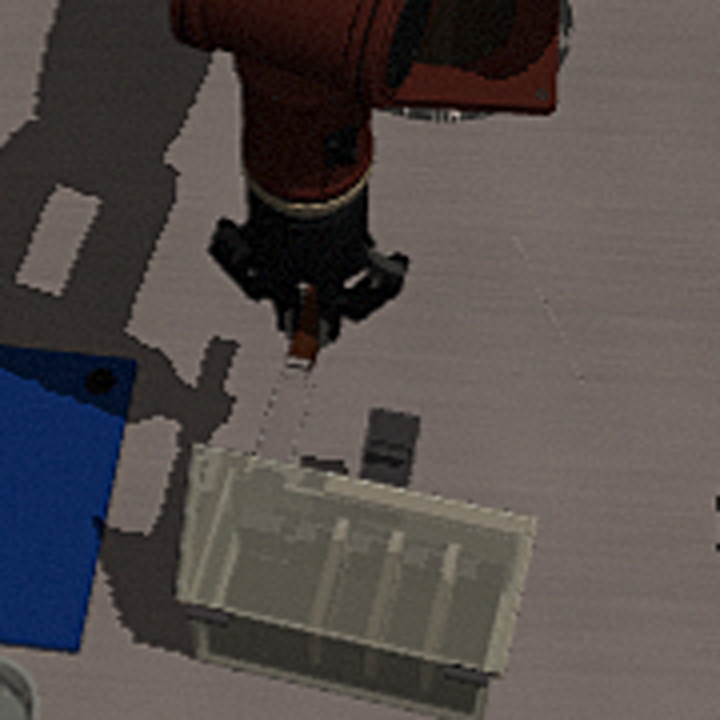

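Emit:
{"name": "servo_tool", "arguments": {"steps": [[[0.038,-0.0064,0.02],[0,0,0],0.1],[[0.038,-0.0064,0.019],[0,0,0],0.1],[[0.038,-0.0064,0.019],[0,0,0],0.1],[[0.042,-0.007,0.01],[0,0,0],0.1],[[0.042,-0.007,0.01],[0,0,0],0.1],[[0.042,-0.007,0.008],[0,0,0],0.1],[[0.025,-0.0042,0],[0,0,0],0.1],[[0.025,-0.0042,0],[0,0,0],0.1],[[0,0,0],[0,0,0],0.1],[[0,0,0],[0,0,0],0.1]]}}

```text
clock: 14.0
eef_pos: [0.5151, -0.0874, 0.375]
tcp_rot: [0.059, 0.705, -0.059, 0.705]
contact_force: [-0.4, 0.4, -0.8]
finger_gap: 0.0151
```

Run:
```python
from fit import *
s=r.get_image("scene"); save(s,"s15",(250,100,430,280),4); print(places(s,"lid_edge"))
t=r.get_image("top"); print(places(t,"lid_edge"))
plan([0,0,0])
print(tool(BIN,[58,0,98]))
```

```text
[(0.67, [0.6486, -0.0465, 0.2273])]
[]
pos [ 0.5146 -0.0873  0.3752] clock 14.2 gap 0.0153 F [ 0.  -0.6 -0.5] shift [-2.5732  0.4364 -1.8759] rows>= 16.0 turn [0. 0. 0.] rows>= 0.0
[ 0.64520271 -0.04558384  0.098     ]
```

View pics/s15.png

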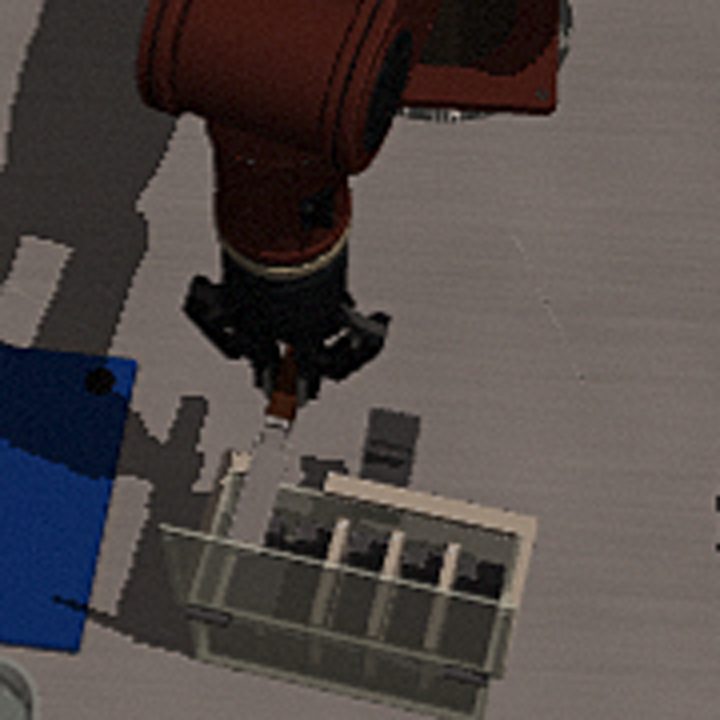

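Emit:
{"name": "servo_tool", "arguments": {"steps": [[[-0.15,0.025,0],[0,0,0],0.1],[[-0.15,0.025,0],[0,0,0],0.1],[[0.0066,-0.153,-0.04],[0,0,-0.0027],0.1],[[0.0066,-0.153,-0.04],[0,0,-0.0027],0.1],[[0.0066,-0.153,-0.04],[0,0,-0.0027],0.1],[[0.0066,-0.153,-0.04],[0,0,-0.0027],0.1],[[0.0066,-0.153,-0.04],[0,0,-0.0027],0.1],[[0.0066,-0.153,-0.04],[0,0,-0.0027],0.1],[[0.0066,-0.153,-0.04],[0,0,-0.0027],0.1],[[0.0066,-0.153,-0.04],[0,0,-0.0027],0.1]]}}

```text
clock: 15.03
eef_pos: [0.4651, -0.3236, 0.3109]
tcp_rot: [0.107, 0.699, -0.107, 0.699]
contact_force: [0.6, -0.1, -0.1]
finger_gap: 0.0151
```

Run:
```python
from fit import *
plan([.4638,-.3215,.190],down(-.3016))
s=r.get_image("scene"); save(s,"s16",(200,120,400,290),4)
```

```text
turn opt [0.0001 0.0001 0.0004] deg 0.2
   turn opt [ 1.000e-04 -1.000e-04 -4.996e-01] deg 179.8
pos [ 0.4651 -0.3236  0.3109] clock 15.03 gap 0.0151 F [ 0.6 -0.1 -0.1] shift [-0.0063  0.0106 -0.6047] rows>= 3.0 turn [0.0001 0.0001 0.0004] rows>= 1.0
```

View pics/s16.png

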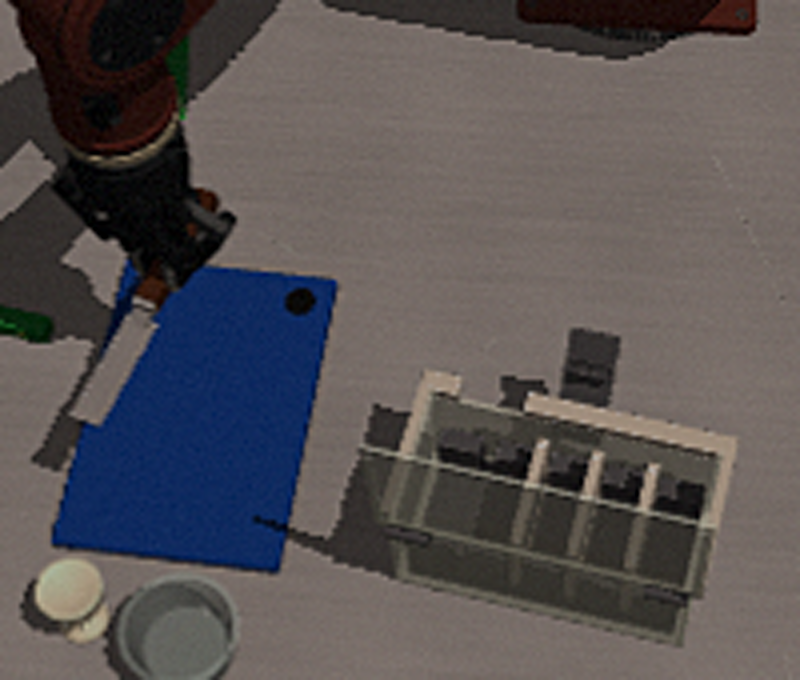

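Emit:
{"name": "servo_tool", "arguments": {"steps": [[[0,0.01,-0.12],[0,0,0],0.1],[[0,0,-0.14],[0,0,0],0.1],[[0,0,-0.14],[0,0,0],0.1],[[0,0,-0.12],[0,0,0],0.1],[[0,0,-0.06],[0,0,0],0.1],[[0,0,-0.03],[0,0,0],0.1],[[0,0,0],[0,0,0],0.1],[[0,0,0],[0,0,0],0.4],[[0,0,0],[0,0,0],0.4],[[0,0,0],[0,0,0],0.4]]}}

```text
clock: 15.92
eef_pos: [0.4658, -0.3204, 0.19]
tcp_rot: [0.106, 0.698, -0.107, 0.7]
contact_force: [-0.1, 0.7, -0.3]
finger_gap: 0.034
```

Emit:
{"name": "servo_tool", "arguments": {"steps": [[[0,0,0.05],[0,0,0],0.4],[[0,0,0.15],[0,0,0],0.4],[[0,0,0.15],[0,0,0],0.4],[[0,0,0.15],[0,0,0],0.4],[[0,0,0.15],[0,0,0],0.4],[[0,0,0.15],[0,0,0],0.4],[[0,0,0.15],[0,0,0],0.4],[[0,0,0.15],[0,0,0],0.4],[[0,0,0],[0,0,0],0.4],[[0,0,0],[0,0,0],0.4]]}}

```text
clock: 16.75
eef_pos: [0.4657, -0.3204, 0.4129]
tcp_rot: [0.106, 0.697, -0.108, 0.701]
contact_force: [-0.1, 0.7, 0.1]
finger_gap: 0.0339
```

Run:
```python
from fit import *
p=r.get_image("wrist"); save(p,"w17"); print(places(p,"knife"),places(p,"knife_tip"))
w=tool(BIN,[0,20,0]); w[2]=.40; plan(w,down(BIN[2]))
```

```text
[(0.85, [0.4957, -0.3333, 0.0111]), (0.84, [0.4221, -0.5365, -0.001])] [(0.92, [0.5856, -0.3534, 0.0171]), (0.67, [0.4071, -0.6292, 0.0031]), (0.17, [0.4986, -0.3139, -0.0011])]
   turn opt [-0.0002 -0.0002  0.0219] deg 7.9
   turn opt [-4.000e-04  3.000e-04 -4.781e-01] deg 172.1
pos [ 0.465  -0.3198  0.4081] clock 16.9 gap 0.034 F [-0.1  0.9 -0.5] shift [ 0.6316  1.5177 -0.0405] rows>= 8.0 turn [-0.0002 -0.0002  0.0219] rows>= 2.0
```

View pics/w17.png

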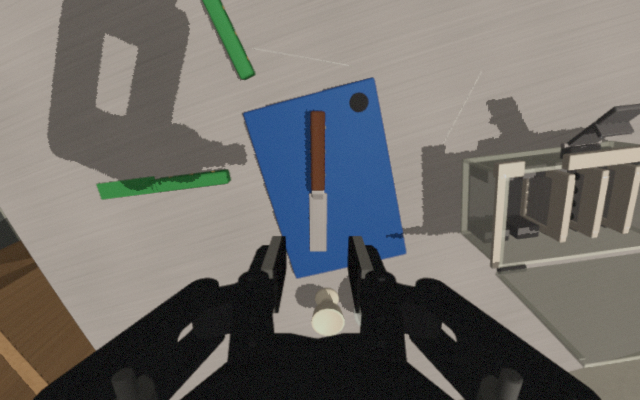

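Emit:
{"name": "servo_tool", "arguments": {"steps": [[[0.05,0.15,0.01],[0,0,0.0022],0.35],[[0.05,0.15,0.01],[0,0,0.0022],0.35],[[0.05,0.15,0],[0,0,0.0022],0.35],[[0.05,0.15,0],[0,0,0.0022],0.35],[[0.05,0.15,0],[0,0,0.0022],0.35],[[0.05,0.15,0],[0,0,0.0022],0.35],[[0.05,0.15,0],[0,0,0.0022],0.35],[[0.05,0.15,0],[0,0,0.0022],0.35],[[0.05,0.15,0],[0,0,0.0022],0.35],[[0.05,0.16,0],[0,0,0.0022],0.35]]}}

```text
clock: 17.73
eef_pos: [0.5652, -0.0167, 0.4113]
tcp_rot: [0.058, 0.706, -0.058, 0.704]
contact_force: [0.7, 0.8, 0.0]
finger_gap: 0.0298
```

Run:
```python
from fit import *
p=r.get_image("wrist"); print(places(p,"insert",5)); 
its=[(BIN,box(-42,42,y-4,y+4,82),(0,255,255)) for y in(-20,20,60)]+[(BIN,box(-56,56,-106,106,96),(0,255,0))]
save(p,"w18a"); overlay(p,its,"w18",(80,100,560,400),1.6)
for y in (60,20,-20): print(tool(BIN,[0,y,82]))
w=tool(BIN,[0,60,0]); w[2]=.40; plan(w,down(BIN[2]))
```

```text
[(0.74, [0.5992, 0.0198, 0.0058]), (0.63, [0.584, -0.0549, 0.0108])]
[0.59791432 0.02317522 0.082     ]
[ 0.59130477 -0.01627493  0.082     ]
[ 0.58469523 -0.05572507  0.082     ]
   turn opt [-0.0004 -0.0004 -0.001 ] deg 0.4
   turn opt [ 0.0007 -0.0006  0.499 ] deg 179.7
pos [ 0.5656 -0.0141  0.4112] clock 17.83 gap 0.0298 F [ 0.4 -1.4  0. ] shift [ 0.1615  0.1862 -0.0562] rows>= 2.0 turn [-0.0004 -0.0004 -0.001 ] rows>= 1.0
```

View pics/w18.png

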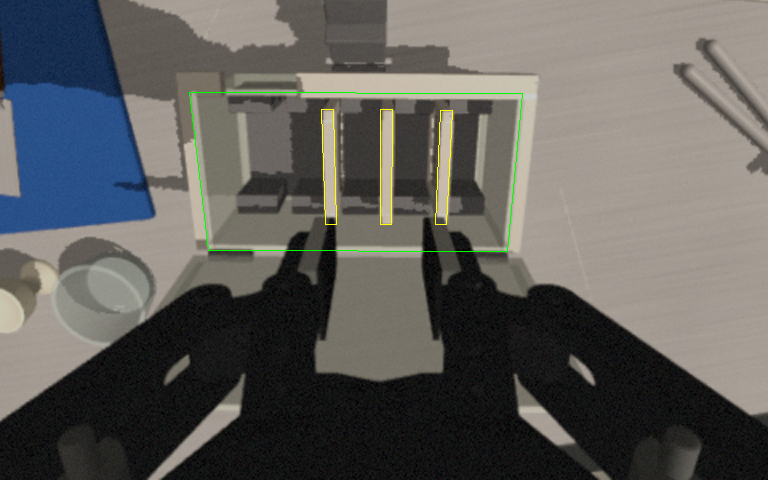

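Emit:
{"name": "servo_tool", "arguments": {"steps": [[[0.081,0.094,0],[-0.0004,-0.0004,-0.001],0.3],[[0.081,0.094,0],[0,0,0],0.3],[[0,0,-0.13],[0,0,0],0.3],[[0,0,-0.13],[0,0,0],0.3],[[0,0,-0.13],[0,0,0],0.3],[[0,0,-0.13],[0,0,0],0.3],[[0,0,-0.13],[0,0,0],0.3],[[0,0,-0.13],[0,0,0],0.3],[[0,0,-0.11],[0,0,0],0.3],[[0,0,0],[0,0,0],0.3]]}}

```text
clock: 18.67
eef_pos: [0.5943, 0.0191, 0.2282]
tcp_rot: [0.06, 0.708, -0.062, 0.701]
contact_force: [0.0, -0.4, 0.0]
finger_gap: 0.0255
```

Run:
```python
from fit import *
p=r.get_image("wrist"); save(p,"w19")
w=tool(BIN,[0,60,0]); w[2]=.233; plan(w,down(BIN[2]))
```

```text
turn opt [ 0.0003 -0.001   0.0009] deg 0.5
   turn opt [-0.0016 -0.0005 -0.4991] deg 179.7
pos [0.5955 0.0191 0.231 ] clock 18.72 gap 0.0255 F [0.1 0.3 0.6] shift [0.012  0.0205 0.0101] rows>= 1.0 turn [ 0.0003 -0.001   0.0009] rows>= 1.0
```

View pics/w19.png

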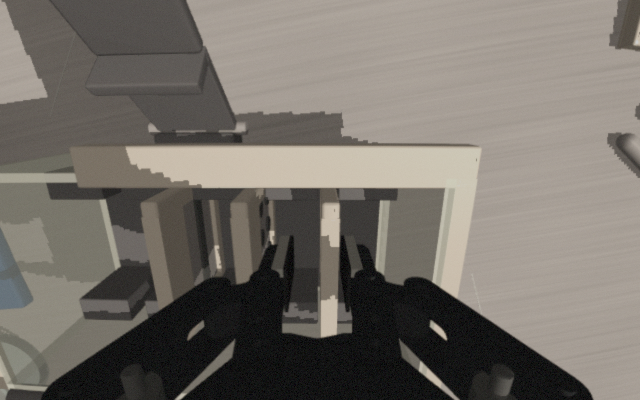

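Emit:
{"name": "servo_tool", "arguments": {"squeeze": 50, "steps": [[[0.012,0.02,0.008],[0.0003,-0.001,0.0009],0.3],[[0,0,0],[0,0,0],0.3],[[0,0,0],[0,0,0],0],[[0,0,0],[0,0,0],0],[[0,0,0],[0,0,0],0],[[0,0,0],[0,0,0],0],[[0,0,0.03],[0,0,0],0],[[0,0,0.06],[0,0,0],0],[[0,0,0.08],[0,0,0],0],[[0,0,0.1],[0,0,0],0]]}}

```text
clock: 19.55
eef_pos: [0.5994, 0.0235, 0.2907]
tcp_rot: [0.059, 0.703, -0.058, 0.707]
contact_force: [-0.2, 0.6, 0.1]
finger_gap: 0.0064
```

Emit:
{"name": "servo_tool", "arguments": {"steps": [[[0,0,0.1],[0,0,0],0],[[0,0,0.1],[0,0,0],0],[[0,0,0.1],[0,0,0],0],[[0,0,0.08],[0,0,0],0],[[0,0,0],[0,0,0],0],[[0,0,0],[0,0,0],0],[[0,0,0],[0,0,0],0],[[0,0,0],[0,0,0],0],[[0,0,0],[0,0,0],0],[[0,0,0],[0,0,0],0]]}}

```text
clock: 20.38
eef_pos: [0.5998, 0.0235, 0.3654]
tcp_rot: [0.059, 0.702, -0.058, 0.707]
contact_force: [-0.1, -0.2, -0.4]
finger_gap: 0.0065
```

Run:
```python
from fit import *
p=r.get_image("wrist"); save(p,"w20"); print(places(p,"drainer"),places(p,"drainer_mid"))
w=tool(DR,[0,44,0]); w[2]=.36; plan(w,down(DR[2]))
```

```text
[(0.86, [0.4688, 0.3386, 0.0036])] [(0.9, [0.4674, 0.3447, 0.0142])]
   turn opt [ 0.0001  0.0013 -0.0067] deg 2.5
   turn opt [-1.900e-03  2.000e-04  4.933e-01] deg 177.6
pos [0.6001 0.0235 0.3661] clock 20.53 gap 0.0064 F [-0.3  0.7 -0.1] shift [-0.6225  1.784  -0.0306] rows>= 10.0 turn [ 0.0001  0.0013 -0.0067] rows>= 1.0
```

View pics/w20.png

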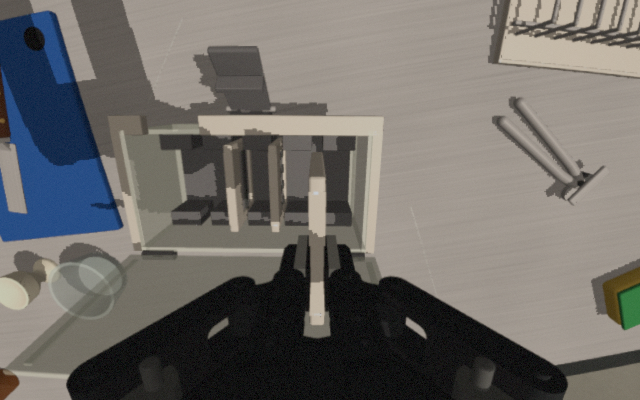

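Emit:
{"name": "servo_tool", "arguments": {"steps": [[[-0.0622,0.178,0],[0,0.0002,-0.0007],0],[[-0.0622,0.178,0],[0,0.0002,-0.0007],0],[[-0.0622,0.178,0],[0,0.0002,-0.0007],0],[[-0.0622,0.178,0],[0,0.0002,-0.0007],0],[[-0.0622,0.178,0],[0,0.0002,-0.0007],0],[[-0.0622,0.178,0],[0,0.0002,-0.0007],0],[[-0.0622,0.178,0],[0,0.0001,-0.0007],0],[[-0.0622,0.178,0],[0,0.0001,-0.0007],0],[[-0.0622,0.178,0],[0,0,-0.0007],0],[[-0.0622,0.178,0],[0,0,-0.0005],0]]}}

```text
clock: 21.37
eef_pos: [0.4748, 0.3811, 0.3667]
tcp_rot: [0.073, 0.703, -0.074, 0.703]
contact_force: [0.5, 0.6, -0.9]
finger_gap: 0.0068
```

```bash
cat > dr.py <<'E'
from fit import *
def dov(p,D,name,crop,k):
    it=[(D,box(-65,65,-95,95,4),(0,255,0))]
    for y in range(-77,78,22): it.append((D,np.array([[-34,y,57],[34,y,57]]),(0,255,255)))
    overlay(p,it,name,crop,k)
E
python3 - <<'E'
from dr import *
p=r.get_image("wrist"); dov(p,DR,"w21",(100,50,540,400),1.8); save(p,"w21a")
w=tool(DR,[0,44,0]); w[2]=.36; plan(w,down(DR[2]))
E
```

```text
turn opt [-0.0006 -0.0002 -0.0004] deg 0.3
   turn opt [ 3.000e-04 -1.000e-03  4.995e-01] deg 179.8
pos [0.4721 0.3864 0.3669] clock 21.42 gap 0.0066 F [-4.1  2.1  0.4] shift [ 0.0172 -0.0309 -0.0343] rows>= 1.0 turn [-0.0006 -0.0002 -0.0004] rows>= 1.0
```

View pics/w21.png

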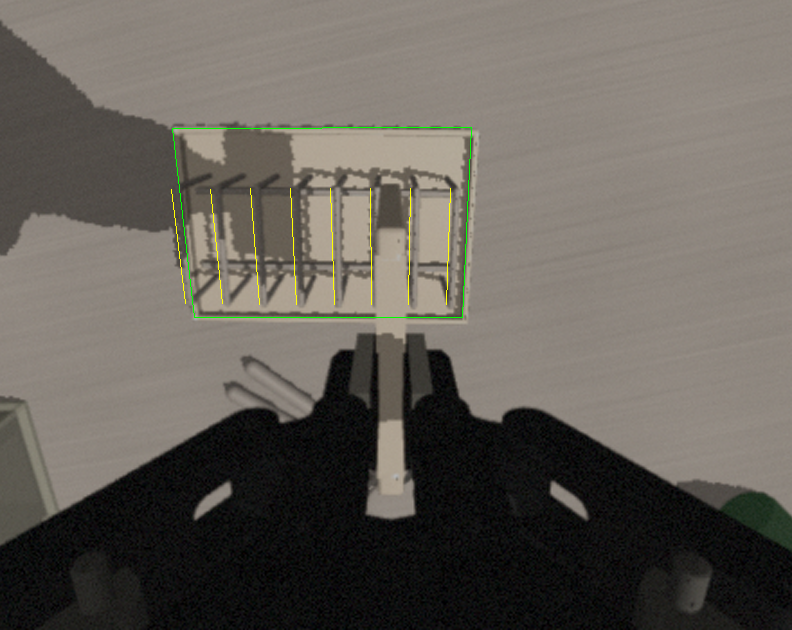

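Run:
```python
from dr import *
p=r.get_image("wrist"); dov(p,DR,"w22",(180,100,380,240),3.9); save(p,"w22a",(180,100,380,240),3.9)
w=tool(DR,[0,44,0]); w[2]=.36; plan(w,down(DR[2]))
```

```text
turn opt [-0.0002 -0.0001 -0.0008] deg 0.3
   turn opt [ 2.000e-04 -3.000e-04  4.992e-01] deg 179.7
pos [0.4733 0.3839 0.3667] clock 21.47 gap 0.0065 F [-0.2 -0.7 -0.1] shift [ 0.0112 -0.0182 -0.0334] rows>= 1.0 turn [-0.0002 -0.0001 -0.0008] rows>= 1.0
```

View pics/w22.png

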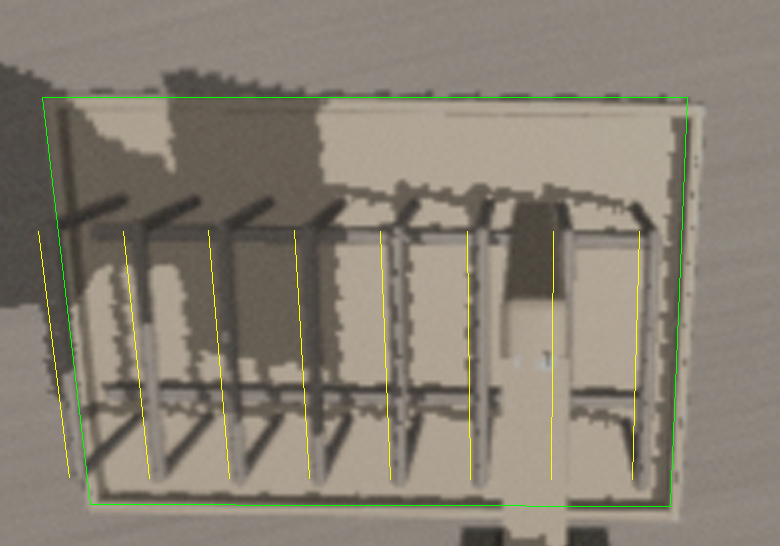

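View pics/w22a.png

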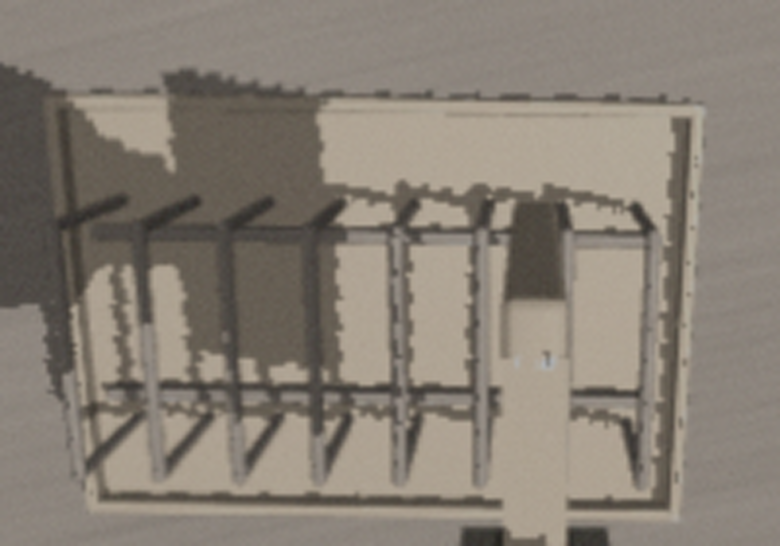

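Run:
```python
from dr import *
p=r.get_image("wrist")
ys=np.arange(-77,78,22)
bk={-77:(76,478),-55:(157,478),-33:(238,480),-11:(318,482),11:(399,484),33:(480,484),77:(643,486)}
fr={-55:(140,229),-33:(223,230),-11:(309,231),11:(398,232),33:(482,232),55:(567,234),77:(653,234)}
L=np.array([[34,y,57] for y in bk]+[[-34,y,57] for y in fr])/1000
uv=(np.array(list(bk.values())+list(fr.values())))/3.9+[180,100]-.5+.5/3.9
v,e=fit([(p,L,uv)],DR); print(v,e.tolist())
dov(p,v,"w23",(180,100,380,240),3.9)
w=tool(v,[0,44,0]); w[2]=.36; plan(w,down(v[2]))
for n in("top","scene"):
    q=r.get_image(n)
    if n=="top": dov(q,v,"t23",(150,140,260,230),7)
    else: dov(q,v,"s23",(420,190,510,260),8)
```

```text
[ 0.4691883   0.33687177 -0.21890061] [[0.9, -0.6], [0.5, -0.3], [0.2, -0.4], [0.3, -0.6], [0.2, -0.8], [0.1, -0.4], [-0.4, -0.3], [-0.7, 0.2], [-0.1, 0.2], [-0.1, 0.3], [-0.8, 0.3], [-0.3, 0.7], [0.1, 0.5], [0.1, 0.9]]
   turn opt [ 0.0001 -0.     -0.0024] deg 0.9
   turn opt [1.000e-04 2.000e-04 4.976e-01] deg 179.1
pos [0.4744 0.3818 0.3665] clock 21.52 gap 0.0063 F [ 0.9 -1.1 -0.9] shift [ 0.0217 -0.0099 -0.0324] rows>= 1.0 turn [ 0.0001 -0.     -0.0024] rows>= 1.0
```

View pics/w23.png

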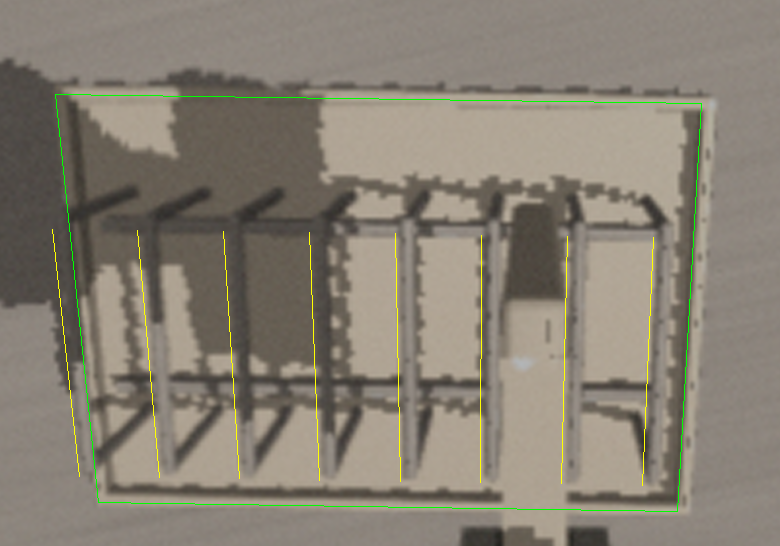

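View pics/s23.png

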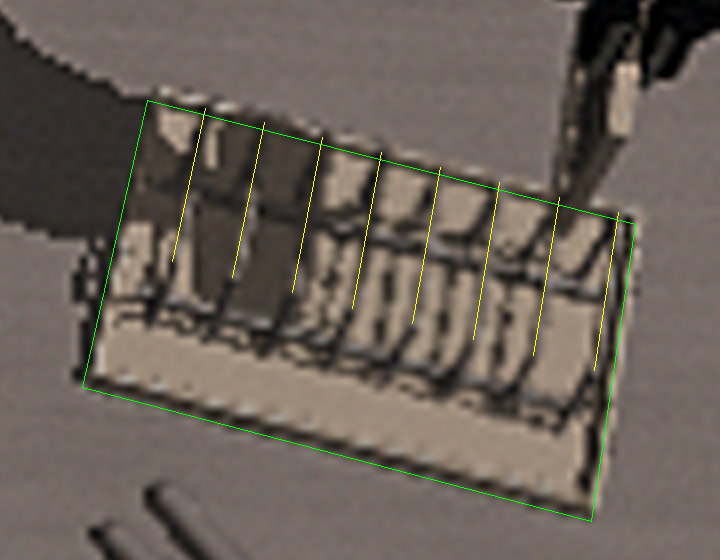

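Emit:
{"name": "servo_tool", "arguments": {"steps": [[[0.015,-0.01,0],[0,0,0],0],[[0,0,0],[0,0,0],0],[[0,0,0],[0,0,0],0],[[0,0,0],[0,0,0],0],[[0,0,0],[0,0,0],0],[[0,0,0],[0,0,0],0],[[0,0,0],[0,0,0],0],[[0,0,0],[0,0,0],0],[[0,0,0],[0,0,0],0],[[0,0,0],[0,0,0],0]]}}

```text
clock: 22.45
eef_pos: [0.4787, 0.3775, 0.3667]
tcp_rot: [0.073, 0.703, -0.074, 0.703]
contact_force: [-0.9, 0.7, -0.5]
finger_gap: 0.0065
```

Run:
```python
from dr import *
D=[.4692,.3369,-.213]
p=r.get_image("wrist"); dov(p,D,"w24",(180,100,380,240),3.9); save(p,"w24a",(180,100,380,240),3.9)
plan([.4692,.3369,.36],down(D[2]))
```

```text
turn opt [ 0.0001 -0.     -0.0007] deg 0.3
   turn opt [0.000e+00 2.000e-04 4.993e-01] deg 179.7
pos [0.4787 0.3775 0.3667] clock 22.5 gap 0.0066 F [-1.1  0.3 -0.4] shift [-0.0475 -0.2032 -0.0335] rows>= 2.0 turn [ 0.0001 -0.     -0.0007] rows>= 1.0
```

View pics/w24.png

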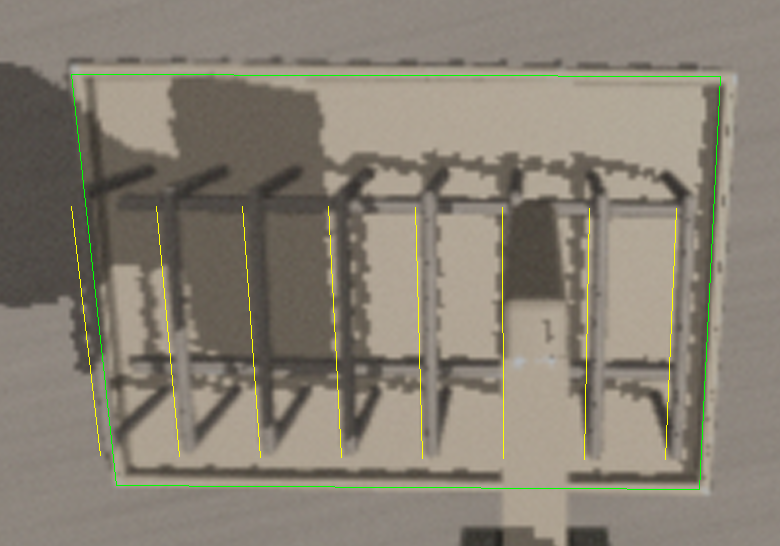

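Run:
```python
from dr import *
p=r.get_image("wrist")
bk={-55:(187,449),-33:(268,449),-11:(349,451),11:(431,453),55:(597,456),77:(677,458)}
fr={-77:(87,193),-55:(172,195),-33:(257,195),-11:(343,197),11:(430,197),33:(515,199),55:(601,200),77:(687,202)}
L=np.array([[34,y,57] for y in bk]+[[-34,y,57] for y in fr])/1000
uv=(np.array(list(bk.values())+list(fr.values())))/3.9+[180,100]-.5+.5/3.9
v,e=fit([(p,L,uv)],DR); print(v,e.tolist())
dov(p,v,"w25",(180,100,380,240),3.9)
w=tool(v,[0,44,0]); w[2]=.36; plan(w,down(v[2]))
```

```text
[ 0.46784029  0.34047144 -0.22570277] [[0.4, -0.6], [0.4, -0.2], [0.4, -0.4], [0.2, -0.5], [-0.7, -0.5], [-0.4, -0.7], [-0.9, 0.2], [-0.7, -0.0], [-0.3, 0.3], [-0.2, 0.1], [-0.2, 0.5], [0.4, 0.4], [0.6, 0.5], [0.9, 0.5]]
   turn opt [ 0.0001 -0.     -0.0028] deg 1.0
   turn opt [0.000e+00 2.000e-04 4.972e-01] deg 179.0
pos [0.4787 0.3775 0.3667] clock 22.55 gap 0.0067 F [ 0.6 -0.2 -0.4] shift [-0.0051  0.0291 -0.0335] rows>= 1.0 turn [ 0.0001 -0.     -0.0028] rows>= 1.0
```

View pics/w25.png

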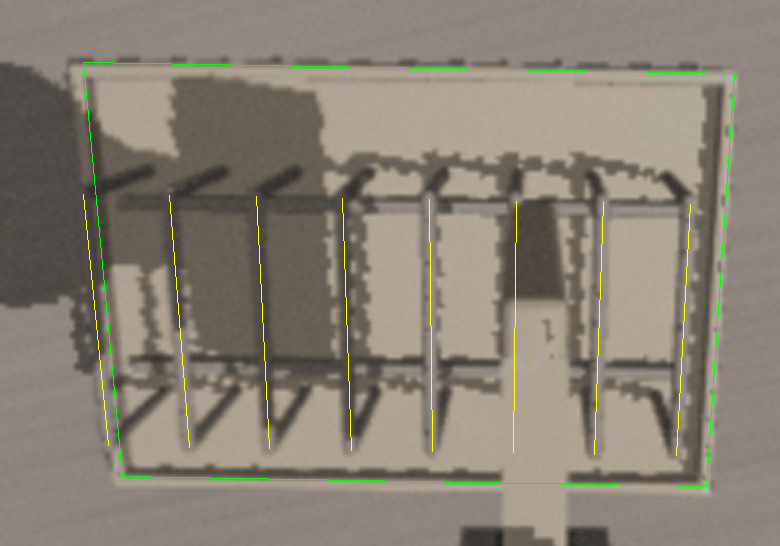

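Emit:
{"name": "servo_tool", "arguments": {"steps": [[[-0.006,0.0275,0],[0,0,-0.0014],0],[[0,0,-0.06],[0,0,0],0],[[0,0,-0.09],[0,0,0],0],[[0,0,-0.09],[0,0,0],0],[[0,0,-0.07],[0,0,0],0],[[0,0,0],[0,0,0],0],[[0,0,0],[0,0,0],0],[[0,0,0],[0,0,0],0],[[0,0,0],[0,0,0],0],[[0,0,0],[0,0,0],0]]}}

```text
clock: 23.38
eef_pos: [0.478, 0.3832, 0.3061]
tcp_rot: [0.077, 0.702, -0.076, 0.704]
contact_force: [-0.3, -0.4, -0.5]
finger_gap: 0.0067
```

```bash
sed -i 's/DR=\[.4665,.3372,-.208\]/DR=[.468,.340,-.217]/' fit.py
python3 - <<'E'
from dr import *
p=r.get_image("wrist"); dov(p,DR,"w26",(150,80,400,280),3); 
w=tool(DR,[0,44,0]); w[2]=.2385; plan(w,down(DR[2]))
E
```

```text
turn opt [-0.0001  0.0003  0.    ] deg 0.1
   turn opt [ 4.e-04  1.e-04 -5.e-01] deg 180.0
pos [0.4779 0.3832 0.306 ] clock 23.43 gap 0.0068 F [-0.8  0.2 -0.6] shift [-0.0023 -0.0011 -0.3373] rows>= 2.0 turn [-0.0001  0.0003  0.    ] rows>= 1.0
```

View pics/w26.png

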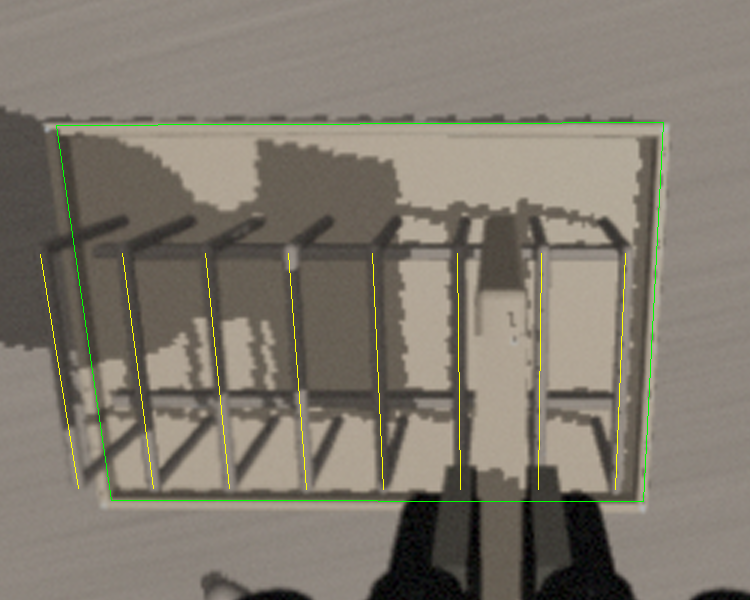

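Emit:
{"name": "servo_tool", "arguments": {"steps": [[[0,0,-0.06],[0,0,0],0],[[0,0,-0.08],[0,0,0],0],[[0,0,-0.08],[0,0,0],0],[[0,0,-0.06],[0,0,0],0],[[0,0,-0.04],[0,0,0],0],[[0,0,-0.018],[0,0,0],0],[[0,0,0],[0,0,0],0],[[0,0,0],[0,0,0],0.25],[[0,0,0],[0,0,0],0.25],[[0,0,0],[0,0,0],0.25]]}}

```text
clock: 24.27
eef_pos: [0.4775, 0.3829, 0.2368]
tcp_rot: [0.076, 0.703, -0.077, 0.703]
contact_force: [-0.2, 0.9, -0.9]
finger_gap: 0.0211
```

Emit:
{"name": "servo_tool", "arguments": {"steps": [[[0,0,0.04],[0,0,0],0.25],[[0,0,0.1],[0,0,0],0.25],[[0,0,0.15],[0,0,0],0.25],[[0,0,0.15],[0,0,0],0.25],[[0,0,0.15],[0,0,0],0.25],[[0,0,0.15],[0,0,0],0.25],[[0,0,0],[0,0,0],0.25],[[0,0,0],[0,0,0],0.25],[[0,0,0],[0,0,0],0.25],[[0,0,0],[0,0,0],0.25]]}}

```text
clock: 25.1
eef_pos: [0.4771, 0.3826, 0.3832]
tcp_rot: [0.076, 0.704, -0.078, 0.702]
contact_force: [0.2, -0.4, 0.7]
finger_gap: 0.0212
```

Run:
```python
from dr import *
p=r.get_image("wrist"); save(p,"w27"); print(places(p,"insert"))
w=tool(BIN,[0,20,0]); w[2]=.37; plan(w,down(BIN[2]))
```

```text
[(0.66, [0.476, 0.385, 0.0148]), (0.65, [0.5911, -0.0154, 0.0114])]
   turn opt [ 0.0004 -0.0005  0.0082] deg 2.9
   turn opt [-0.0007 -0.0006 -0.4918] deg 177.1
pos [0.4772 0.3827 0.3831] clock 25.2 gap 0.0213 F [-0.  -1.2 -0.3] shift [ 0.5706 -1.9948 -0.0656] rows>= 10.0 turn [ 0.0004 -0.0005  0.0082] rows>= 1.0
```

View pics/w27.png

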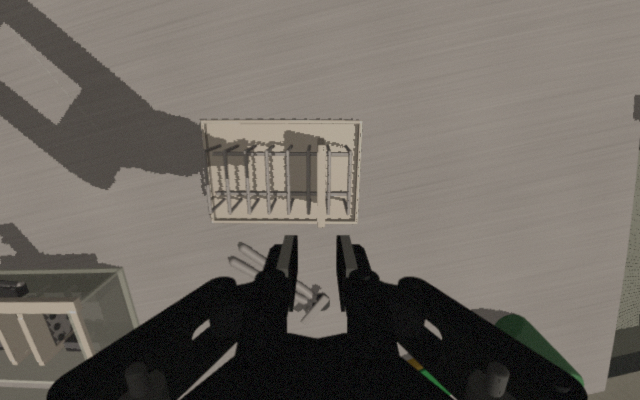

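Emit:
{"name": "servo_tool", "arguments": {"steps": [[[0.0519,-0.1813,0],[0,0,0.0008],0.3],[[0.0519,-0.1813,0],[0,0,0.0008],0.3],[[0.0519,-0.1813,0],[0,0,0.0008],0.3],[[0.0519,-0.1813,0],[0,0,0.0008],0.3],[[0.0519,-0.1813,0],[0,0,0.0008],0.3],[[0.0519,-0.1813,0],[0,0,0.0008],0.3],[[0.0519,-0.1813,0],[0,0,0.0008],0.3],[[0.0519,-0.1813,0],[0,0,0.0008],0.3],[[0.0519,-0.1813,0],[0,0,0.0008],0.3],[[0.0519,-0.1813,0],[0,0,0.0008],0.3]]}}

```text
clock: 26.03
eef_pos: [0.5813, 0.0185, 0.384]
tcp_rot: [0.059, 0.705, -0.059, 0.704]
contact_force: [0.0, 0.9, 0.3]
finger_gap: 0.0255
```

Emit:
{"name": "servo_tool", "arguments": {"steps": [[[0.0519,-0.1813,0],[0.0004,-0.0005,0],0.3],[[0,0,0],[0,0,0],0.3],[[0,0,0],[0,0,0],0.3],[[0,0,0],[0,0,0],0.3],[[0,0,0],[0,0,0],0.3],[[0,0,0],[0,0,0],0.3],[[0,0,0],[0,0,0],0.3],[[0,0,0],[0,0,0],0.3],[[0,0,0],[0,0,0],0.3],[[0,0,0],[0,0,0],0.3]]}}

```text
clock: 26.87
eef_pos: [0.5917, -0.0154, 0.3852]
tcp_rot: [0.059, 0.704, -0.058, 0.706]
contact_force: [0.3, 0.6, 0.9]
finger_gap: 0.0258
```

Run:
```python
from dr import *
w=tool(BIN,[0,20,0]); w[2]=.2326; plan(w,down(BIN[2]))
```

```text
turn opt [-0.0003  0.0005  0.    ] deg 0.2
   turn opt [ 8.e-04  4.e-04 -5.e-01] deg 180.0
pos [ 0.5917 -0.0154  0.3852] clock 26.87 gap 0.0258 F [0.3 0.6 0.9] shift [-0.002  -0.0041 -0.763 ] rows>= 4.0 turn [-0.0003  0.0005  0.    ] rows>= 1.0
```

Emit:
{"name": "servo_tool", "arguments": {"steps": [[[-0.002,-0.004,-0.113],[0,0,0],0.3],[[0,0,-0.13],[0,0,0],0.3],[[0,0,-0.13],[0,0,0],0.3],[[0,0,-0.13],[0,0,0],0.3],[[0,0,-0.13],[0,0,0],0.3],[[0,0,-0.08],[0,0,0],0.3],[[0,0,-0.05],[0,0,0],0.3],[[0,0,0],[0,0,0],0.3],[[0,0,0],[0,0,0],0.3],[[0,0,0],[0,0,0],0.3]]}}

```text
clock: 27.7
eef_pos: [0.5921, -0.0168, 0.2341]
tcp_rot: [0.06, 0.703, -0.058, 0.707]
contact_force: [-0.3, 0.5, 1.1]
finger_gap: 0.0254
```

Emit:
{"name": "servo_tool", "arguments": {"steps": [[[0,0,0],[0,0,0],0],[[0,0,0],[0,0,0],0],[[0,0,0],[0,0,0],0],[[0,0,0],[0,0,0],0],[[0,0,0.03],[0,0,0],0],[[0,0,0.07],[0,0,0],0],[[0,0,0.12],[0,0,0],0],[[0,0,0.15],[0,0,0],0],[[0,0,0.15],[0,0,0],0],[[0,0,0.15],[0,0,0],0]]}}

```text
clock: 28.53
eef_pos: [0.5908, -0.0166, 0.3677]
tcp_rot: [0.06, 0.704, -0.058, 0.705]
contact_force: [0.8, -0.0, -1.0]
finger_gap: 0.0067
```

Run:
```python
from dr import *
p=r.get_image("wrist"); save(p,"w28")
w=tool(DR,[0,0,0]); w[2]=.365; plan(w,down(DR[2]))
```

```text
turn opt [ 0.     0.002 -0.008] deg 3.0
   turn opt [-0.0031  0.      0.492 ] deg 177.1
pos [ 0.5927 -0.0169  0.3754] clock 28.58 gap 0.0068 F [ 3.4 -0.1  5.1] shift [-0.6237  1.7844 -0.0521] rows>= 10.0 turn [ 0.     0.002 -0.008] rows>= 1.0
```

View pics/w28.png

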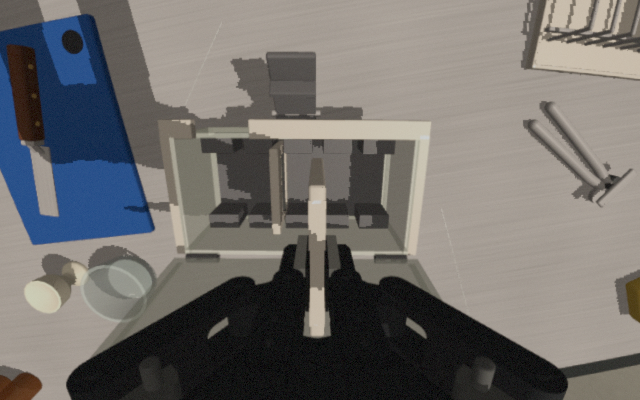

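Emit:
{"name": "servo_tool", "arguments": {"steps": [[[-0.0622,0.1782,0],[0,0,-0.0008],0],[[-0.0622,0.1782,0],[0,0,-0.0008],0],[[-0.0622,0.1782,0],[0,0,-0.0008],0],[[-0.0622,0.1782,0],[0,0,-0.0008],0],[[-0.0622,0.1782,0],[0,0,-0.0008],0],[[-0.0622,0.1782,0],[0,0,-0.0008],0],[[-0.0622,0.1782,0],[0,0,-0.0008],0],[[-0.0622,0.1782,0],[0,0,-0.0008],0],[[-0.0622,0.1782,0],[0,0,-0.0008],0],[[-0.0622,0.1782,0],[0,0,-0.0008],0]]}}

```text
clock: 29.42
eef_pos: [0.4658, 0.3412, 0.3665]
tcp_rot: [0.077, 0.702, -0.076, 0.704]
contact_force: [0.7, -0.2, 0.1]
finger_gap: 0.0073
```

Emit:
{"name": "servo_tool", "arguments": {"steps": [[[0,0,-0.1],[0,0,0],0],[[0,0,-0.1],[0,0,0],0],[[0,0,-0.1],[0,0,0],0],[[0,0,-0.02],[0,0,0],0],[[0,0,0],[0,0,0],0],[[0,0,0],[0,0,0],0],[[0,0,0],[0,0,0],0],[[0,0,0],[0,0,0],0],[[0,0,0],[0,0,0],0],[[0,0,0],[0,0,0],0]]}}

```text
clock: 30.25
eef_pos: [0.4673, 0.3397, 0.3035]
tcp_rot: [0.078, 0.701, -0.076, 0.704]
contact_force: [-0.4, 0.4, -0.3]
finger_gap: 0.0068
```

Run:
```python
from dr import *
p=r.get_image("wrist"); dov(p,DR,"w29",(150,80,400,280),3)
w=tool(DR,[0,0,0]); w[2]=.2405; plan(w,down(DR[2]))
```

```text
turn opt [-0.0003  0.0007  0.0001] deg 0.3
   turn opt [ 0.0011  0.0005 -0.4999] deg 180.0
pos [0.4672 0.3397 0.3032] clock 30.3 gap 0.0069 F [-0.2 -0.1 -0.4] shift [ 0.0041  0.0015 -0.3137] rows>= 2.0 turn [-0.0003  0.0007  0.0001] rows>= 1.0
```

View pics/w29.png

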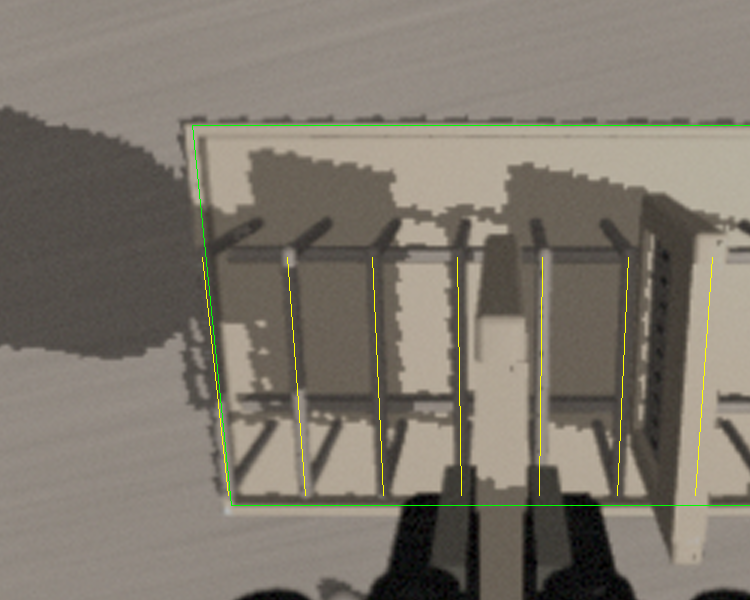

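Emit:
{"name": "servo_tool", "arguments": {"steps": [[[0.002,0,-0.06],[0,0,0],0],[[0,0,-0.08],[0,0,0],0],[[0,0,-0.08],[0,0,0],0],[[0,0,-0.05],[0,0,0],0],[[0,0,-0.03],[0,0,0],0],[[0,0,-0.018],[0,0,0],0],[[0,0,0],[0,0,0],0],[[0,0,0],[0,0,0],0.25],[[0,0,0],[0,0,0],0.25],[[0,0,0],[0,0,0],0.25]]}}

```text
clock: 31.13
eef_pos: [0.4676, 0.3398, 0.2394]
tcp_rot: [0.078, 0.702, -0.076, 0.704]
contact_force: [0.2, -0.0, 0.1]
finger_gap: 0.0216
```

Emit:
{"name": "servo_tool", "arguments": {"steps": [[[0,0,0.04],[0,0,0],0.25],[[0,0,0.1],[0,0,0],0.25],[[0,0,0.15],[0,0,0],0.25],[[0,0,0.15],[0,0,0],0.25],[[0,0,0.15],[0,0,0],0.25],[[0,0,0.15],[0,0,0],0.25],[[0,0,0],[0,0,0],0.25],[[0,0,0],[0,0,0],0.25],[[0,0,0],[0,0,0],0.25],[[0,0,0],[0,0,0],0.25]]}}

```text
clock: 31.97
eef_pos: [0.4669, 0.3394, 0.3856]
tcp_rot: [0.077, 0.703, -0.076, 0.703]
contact_force: [0.6, -0.5, 0.1]
finger_gap: 0.0216
```

Run:
```python
from dr import *
p=r.get_image("wrist"); save(p,"w30"); print(places(p,"insert"))
w=tool(BIN,[0,-20,0]); w[2]=.38; plan(w,down(BIN[2]))
```

```text
[(0.93, [0.5825, -0.0537, 0.0108]), (0.59, [0.4671, 0.34, 0.0138]), (0.55, [0.4704, 0.3814, 0.0119])]
   turn opt [-0.      0.0001  0.0082] deg 2.9
   turn opt [ 2.000e-04  1.000e-04 -4.918e-01] deg 177.1
pos [0.4669 0.3395 0.3853] clock 32.07 gap 0.0217 F [ 0.5 -0.4 -0.4] shift [ 0.5888 -1.976  -0.0264] rows>= 10.0 turn [-0.      0.0001  0.0082] rows>= 1.0
```

View pics/w30.png

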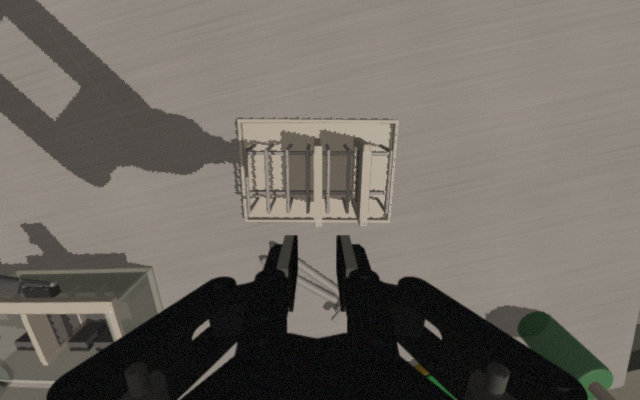

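Two inserts stand in the drainer (at 318 and 365, ~185). Third one.

Emit:
{"name": "servo_tool", "arguments": {"steps": [[[0.0535,-0.1796,0],[0,0,0.0008],0.3],[[0.0535,-0.1796,0],[0,0,0.0008],0.3],[[0.0535,-0.1796,0],[0,0,0.0008],0.3],[[0.0535,-0.1796,0],[0,0,0.0008],0.3],[[0.0535,-0.1796,0],[0,0,0.0008],0.3],[[0.0535,-0.1796,0],[0,0,0.0008],0.3],[[0.0535,-0.1796,0],[0,0,0.0008],0.3],[[0.0535,-0.1796,0],[0,0,0.0008],0.3],[[0.0535,-0.1796,0],[0,0,0.0008],0.3],[[0.0535,-0.1796,0],[0,0,0.001],0.3]]}}

```text
clock: 32.9
eef_pos: [0.5743, -0.0214, 0.3858]
tcp_rot: [0.059, 0.704, -0.058, 0.705]
contact_force: [0.4, 0.9, 0.1]
finger_gap: 0.0256
```

Emit:
{"name": "servo_tool", "arguments": {"steps": [[[0.0535,-0.1796,0],[0,0,0],0.3],[[0,0,0],[0,0,0],0.3],[[0,0,0],[0,0,0],0.3],[[0,0,0],[0,0,0],0.3],[[0,0,0],[0,0,0],0.3],[[0,0,0],[0,0,0],0.3],[[0,0,0],[0,0,0],0.3],[[0,0,0],[0,0,0],0.3],[[0,0,0],[0,0,0],0.3],[[0,0,0],[0,0,0],0.3]]}}

```text
clock: 33.73
eef_pos: [0.585, -0.055, 0.3871]
tcp_rot: [0.059, 0.704, -0.058, 0.706]
contact_force: [0.1, -0.2, -0.3]
finger_gap: 0.0257
```

Run:
```python
from dr import *
w=tool(BIN,[0,-20,0]); w[2]=.2335; plan(w,down(BIN[2]))
p=r.get_image("wrist"); save(p,"w31")
```

```text
turn opt [-0.0003  0.0005 -0.0002] deg 0.2
   turn opt [-8.000e-04 -4.000e-04  4.998e-01] deg 179.9
pos [ 0.585  -0.055   0.3871] clock 33.73 gap 0.0257 F [ 0.1 -0.2 -0.3] shift [-0.0016 -0.0037 -0.7678] rows>= 4.0 turn [-0.0003  0.0005 -0.0002] rows>= 1.0
```

View pics/w31.png

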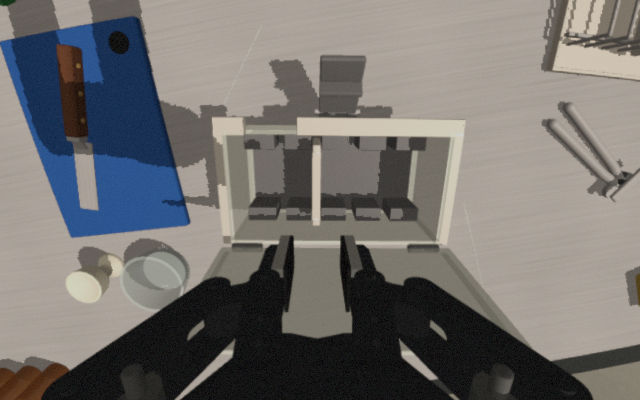

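Emit:
{"name": "servo_tool", "arguments": {"steps": [[[-0.002,-0.004,-0.113],[0,0,0],0.3],[[0,0,-0.13],[0,0,0],0.3],[[0,0,-0.13],[0,0,0],0.3],[[0,0,-0.13],[0,0,0],0.3],[[0,0,-0.13],[0,0,0],0.3],[[0,0,-0.085],[0,0,0],0.3],[[0,0,-0.05],[0,0,0],0.3],[[0,0,0],[0,0,0],0.3],[[0,0,0],[0,0,0],0.3],[[0,0,0],[0,0,0],0.3]]}}

```text
clock: 34.62
eef_pos: [0.5855, -0.0564, 0.2349]
tcp_rot: [0.059, 0.703, -0.058, 0.707]
contact_force: [0.5, 0.2, 0.6]
finger_gap: 0.0256
```

Emit:
{"name": "servo_tool", "arguments": {"steps": [[[0,0,0],[0,0,0],0],[[0,0,0],[0,0,0],0],[[0,0,0],[0,0,0],0],[[0,0,0],[0,0,0],0],[[0,0,0.03],[0,0,0],0],[[0,0,0.07],[0,0,0],0],[[0,0,0.12],[0,0,0],0],[[0,0,0.15],[0,0,0],0],[[0,0,0.15],[0,0,0],0],[[0,0,0.15],[0,0,0],0]]}}

```text
clock: 35.45
eef_pos: [0.5841, -0.0561, 0.3684]
tcp_rot: [0.059, 0.704, -0.058, 0.705]
contact_force: [0.7, 0.1, -0.8]
finger_gap: 0.0068
```

Run:
```python
from dr import *
w=tool(DR,[0,-44,0]); w[2]=.365; plan(w,down(DR[2]))
p=r.get_image("wrist"); save(p,"w32")
```

```text
turn opt [-0.0003  0.0003 -0.0082] deg 2.9
   turn opt [-0.0005 -0.0005  0.4918] deg 177.1
pos [ 0.5841 -0.0561  0.3684] clock 35.45 gap 0.0068 F [ 0.7  0.1 -0.8] shift [-0.628   1.7658 -0.0172] rows>= 9.0 turn [-0.0003  0.0003 -0.0082] rows>= 1.0
```

View pics/w32.png

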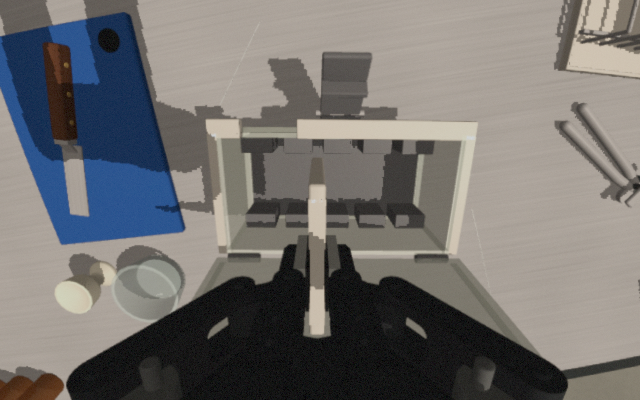

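Emit:
{"name": "servo_tool", "arguments": {"steps": [[[-0.0634,0.1768,0],[0,0,-0.0008],0],[[-0.0634,0.1768,0],[0,0,-0.0008],0],[[-0.0634,0.1768,0],[0,0,-0.0008],0],[[-0.0634,0.1768,0],[0,0,-0.0008],0],[[-0.0634,0.1768,0],[0,0,-0.0008],0],[[-0.0634,0.1768,0],[0,0,-0.0008],0],[[-0.0634,0.1768,0],[0,0,-0.0008],0],[[-0.0634,0.1768,0],[0,0,-0.0008],0],[[-0.0634,0.1768,0],[0,0,-0.0008],0],[[-0.0634,0.1768,0],[0,0,-0.0008],0]]}}

```text
clock: 36.33
eef_pos: [0.4566, 0.2988, 0.3674]
tcp_rot: [0.077, 0.702, -0.076, 0.704]
contact_force: [1.2, -0.1, -0.1]
finger_gap: 0.0068
```

Emit:
{"name": "servo_tool", "arguments": {"steps": [[[0,0,-0.1],[0,0,0],0],[[0,0,-0.1],[0,0,0],0],[[0,0,-0.1],[0,0,0],0],[[0,0,-0.02],[0,0,0],0],[[0,0,0],[0,0,0],0],[[0,0,0],[0,0,0],0],[[0,0,0],[0,0,0],0],[[0,0,0],[0,0,0],0],[[0,0,0],[0,0,0],0],[[0,0,0],[0,0,0],0]]}}

```text
clock: 37.17
eef_pos: [0.4582, 0.2974, 0.3042]
tcp_rot: [0.077, 0.701, -0.075, 0.705]
contact_force: [0.9, -0.0, -1.0]
finger_gap: 0.007
```

Run:
```python
from dr import *
p=r.get_image("wrist"); dov(p,DR,"w33",(150,80,400,280),3)
w=tool(DR,[0,-44,0]); w[2]=.2405; plan(w,down(DR[2]))
```

```text
turn opt [-0.0003  0.0007 -0.0001] deg 0.3
   turn opt [-0.0011 -0.0005  0.4999] deg 180.0
pos [0.4581 0.2974 0.304 ] clock 37.22 gap 0.0067 F [-0.9 -0.3 -1.6] shift [ 0.0023 -0.0016 -0.3174] rows>= 2.0 turn [-0.0003  0.0007 -0.0001] rows>= 1.0
```

View pics/w33.png

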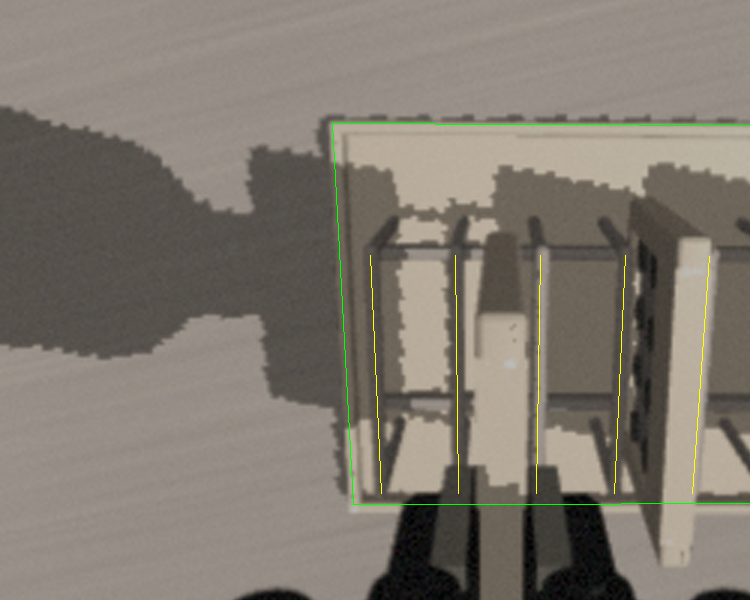

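Emit:
{"name": "servo_tool", "arguments": {"steps": [[[0,0,-0.06],[0,0,0],0],[[0,0,-0.08],[0,0,0],0],[[0,0,-0.08],[0,0,0],0],[[0,0,-0.05],[0,0,0],0],[[0,0,-0.03],[0,0,0],0],[[0,0,-0.02],[0,0,0],0],[[0,0,0],[0,0,0],0],[[0,0,0],[0,0,0],0.25],[[0,0,0],[0,0,0],0.25],[[0,0,0],[0,0,0],0.25]]}}

```text
clock: 38.05
eef_pos: [0.4581, 0.2975, 0.2397]
tcp_rot: [0.077, 0.702, -0.075, 0.704]
contact_force: [-0.5, 0.1, 0.1]
finger_gap: 0.0213
```

Emit:
{"name": "servo_tool", "arguments": {"steps": [[[0,0,0.04],[0,0,0],0.25],[[0,0,0.1],[0,0,0],0.25],[[0,0,0.15],[0,0,0],0.25],[[0,0,0.18],[0,0,0],0.25],[[0,0,0.18],[0,0,0],0.25],[[0,0,0.18],[0,0,0],0.25],[[0,0,0.18],[0,0,0],0.25],[[0,0,0.1],[0,0,0],0],[[0,0,0],[0,0,0],0],[[0,0,0],[0,0,0],0]]}}

```text
clock: 38.88
eef_pos: [0.4579, 0.2974, 0.4637]
tcp_rot: [0.078, 0.701, -0.075, 0.705]
contact_force: [-0.2, 0.3, 0.1]
finger_gap: 0.0
```

Run:
```python
from dr import *
p=r.get_image("wrist"); save(p,"w34"); print(places(p,"insert"))
s=r.get_image("scene"); save(s,"s34",(200,120,520,300),2.5)
print(places(s,"lid_edge"),places(s,"latch_tab"))
# behind-lid position
w=tool(BIN,[120,0,0]); w[2]=.44; plan(w,down(BIN[2]))
```

```text
[(0.98, [0.4659, 0.3401, 0.0152]), (0.68, [0.4569, 0.2997, 0.0152]), (0.66, [0.4741, 0.3854, 0.0114])]
[(0.81, [0.6505, -0.0476, 0.2277])] [(0.72, [0.4701, -0.0218, 0.1174]), (0.52, [0.4658, 0.3371, 0.0116])]
   turn opt [-0.     0.     0.008] deg 2.9
   turn opt [ 1.00e-04  1.00e-04 -4.92e-01] deg 177.1
pos [0.4575 0.2972 0.4594] clock 39.13 gap 0.0 F [ 0.6 -0.3  0.1] shift [ 1.2441 -1.7653 -0.0971] rows>= 11.0 turn [-0.     0.     0.008] rows>= 1.0
```

View pics/w34.png

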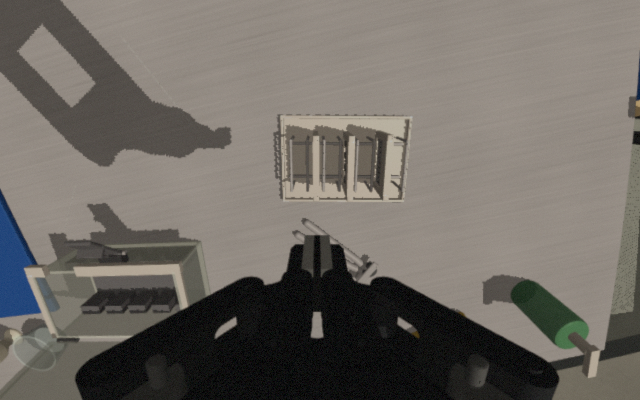

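View pics/s34.png

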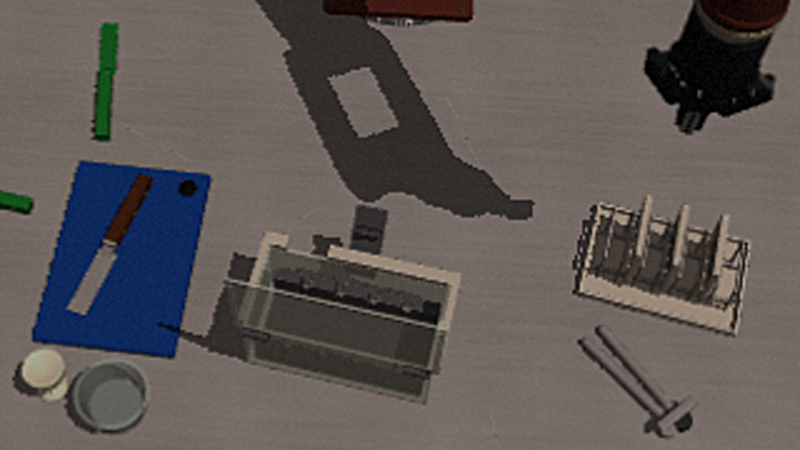

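Run:
```python
from dr import *
w=tool(BIN,[102,0,0]); w[2]=.45; plan(w,down(BIN[2]))
```

```text
turn opt [-0.     0.     0.008] deg 2.9
   turn opt [ 1.00e-04  1.00e-04 -4.92e-01] deg 177.1
pos [0.4575 0.2972 0.4594] clock 39.13 gap 0.0 F [ 0.6 -0.3  0.1] shift [ 1.1553 -1.7504 -0.0471] rows>= 11.0 turn [-0.     0.     0.008] rows>= 1.0
```

Emit:
{"name": "servo_tool", "arguments": {"steps": [[[0.0963,-0.1459,0],[0,0,0.0008],0],[[0.0963,-0.1459,0],[0,0,0.0008],0],[[0.0963,-0.1459,0],[0,0,0.0008],0],[[0.0963,-0.1459,0],[0,0,0.0008],0],[[0.0963,-0.1459,0],[0,0,0.0008],0],[[0.0963,-0.1459,0],[0,0,0.0008],0],[[0.0963,-0.1459,0],[0,0,0.0008],0],[[0.0963,-0.1459,0],[0,0,0.0008],0],[[0.0963,-0.1459,0],[0,0,0.0008],0],[[0.0963,-0.1459,0],[0,0,0.0008],0]]}}

```text
clock: 39.97
eef_pos: [0.651, 0.0039, 0.4597]
tcp_rot: [0.059, 0.704, -0.058, 0.705]
contact_force: [0.0, -0.2, 0.7]
finger_gap: -0.0001
```

Emit:
{"name": "servo_tool", "arguments": {"steps": [[[0.0963,-0.1459,0],[0,0,0],0],[[0.0963,-0.1459,0],[0,0,0],0],[[0,0,0],[0,0,0],0],[[0,0,-0.1],[0,0,0],0],[[0,0,-0.12],[0,0,0],0],[[0,0,-0.12],[0,0,0],0],[[0,0,-0.12],[0,0,0],0],[[0,0,0],[0,0,0],0],[[0,0,0],[0,0,0],0],[[0,0,0],[0,0,0],0]]}}

```text
clock: 40.8
eef_pos: [0.6892, -0.0526, 0.3702]
tcp_rot: [0.059, 0.703, -0.058, 0.706]
contact_force: [-0.0, 0.2, 0.4]
finger_gap: -0.0001
```

Run:
```python
from dr import *
w=tool(BIN,[73.8,0,0]); w[2]=.366; plan(w,down(BIN[2]))
pts=[(73.8,366),(45.5,363),(19.4,352),(-2.4,333.7),(-17.7,309.8),(-25.3,282.5),(-26,273)]
W=np.array([np.r_[tool(BIN,[x,0,0])[:2],z/1000] for x,z in pts])
print((np.diff(W,axis=0)/.2).round(4))
save(r.get_image("wrist"),"w35"); save(r.get_image("scene"),"s35",(250,100,430,280),4)
```

```text
turn opt [-0.0003  0.0006 -0.0001] deg 0.2
   turn opt [-9.000e-04 -4.000e-04  4.999e-01] deg 180.0
pos [ 0.6892 -0.0526  0.3702] clock 40.8 gap -0.0001 F [-0.   0.2  0.4] shift [-0.142   0.022  -0.0212] rows>= 1.0 turn [-0.0003  0.0006 -0.0001] rows>= 1.0
[[-0.1396  0.0234 -0.015 ]
 [-0.1287  0.0216 -0.055 ]
 [-0.1075  0.018  -0.0915]
 [-0.0754  0.0126 -0.1195]
 [-0.0375  0.0063 -0.1365]
 [-0.0035  0.0006 -0.0475]]
```

View pics/s35.png

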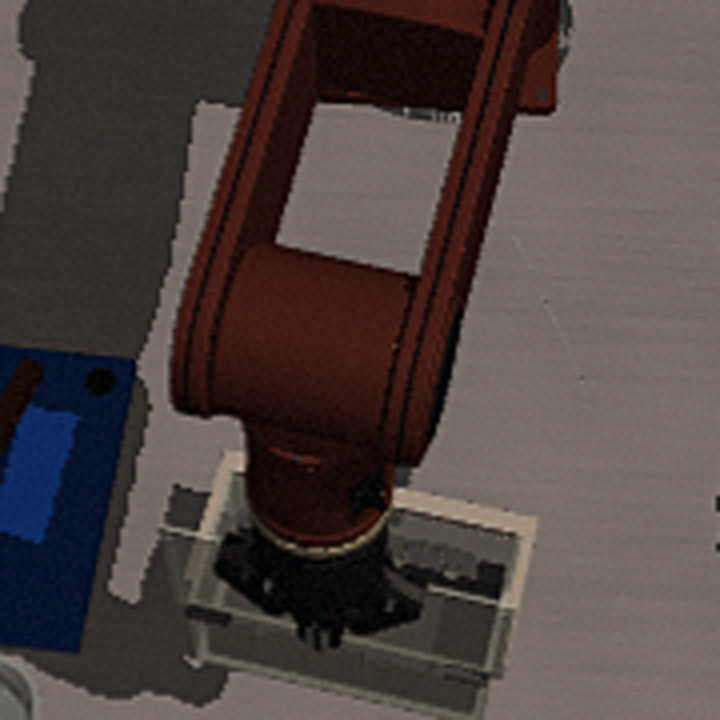

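Emit:
{"name": "servo_tool", "arguments": {"steps": [[[-0.071,0.011,-0.01],[0,0,0],0],[[-0.071,0.011,-0.01],[0,0,0],0],[[-0.047,0.0078,-0.005],[0,0,0],0],[[-0.047,0.0078,-0.005],[0,0,0],0],[[-0.046,0.0078,-0.005],[0,0,0],0],[[-0.043,0.0072,-0.018],[0,0,0],0],[[-0.043,0.0072,-0.018],[0,0,0],0],[[-0.043,0.0072,-0.019],[0,0,0],0],[[0,0,0],[0,0,0],0],[[0,0,0],[0,0,0],0]]}}

```text
clock: 41.73
eef_pos: [0.6071, -0.0394, 0.353]
tcp_rot: [0.059, 0.703, -0.058, 0.707]
contact_force: [0.4, 0.3, 0.4]
finger_gap: -0.0001
```

Run:
```python
from dr import *
w=tool(BIN,[19.4,0,0]); w[2]=.352; plan(w,down(BIN[2]))
s=r.get_image("scene");save(s,"s36",(250,100,430,280),4); print(places(s,"lid_edge"))
save(r.get_image("wrist"),"w36")
```

```text
turn opt [-0.0002  0.0009 -0.0001] deg 0.3
   turn opt [-1.400e-03 -3.000e-04  4.999e-01] deg 180.0
pos [ 0.6071 -0.0394  0.353 ] clock 41.73 gap -0.0001 F [0.4 0.3 0.4] shift [ 0.0004  0.0008 -0.0051] rows>= 1.0 turn [-0.0002  0.0009 -0.0001] rows>= 1.0
[(0.68, [0.5759, -0.0344, 0.2083])]
```

View pics/w36.png

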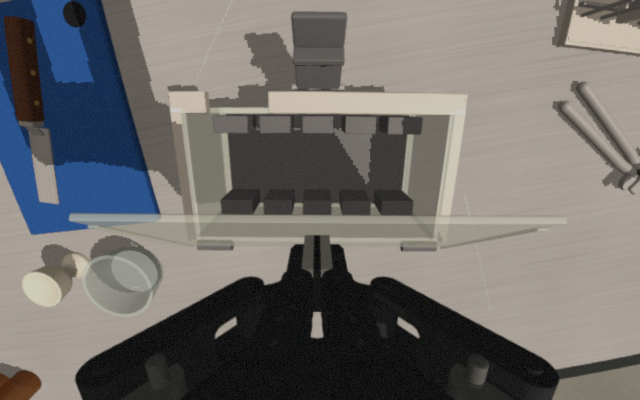

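Emit:
{"name": "servo_tool", "arguments": {"steps": [[[-0.036,0.006,-0.03],[0,0,0],0],[[-0.036,0.006,-0.03],[0,0,0],0],[[-0.036,0.006,-0.031],[0,0,0],0],[[-0.025,0.0042,-0.04],[0,0,0],0],[[-0.025,0.0042,-0.04],[0,0,0],0],[[-0.025,0.0042,-0.04],[0,0,0],0],[[-0.013,0.0021,-0.045],[0,0,0],0],[[-0.012,0.0021,-0.045],[0,0,0],0],[[-0.012,0.0021,-0.045],[0,0,0],0],[[0,0,0],[0,0,0],0]]}}

```text
clock: 42.72
eef_pos: [0.5615, -0.0318, 0.2794]
tcp_rot: [0.059, 0.705, -0.058, 0.704]
contact_force: [0.1, -0.4, -0.1]
finger_gap: -0.0003
```

Run:
```python
from dr import *
w=tool(BIN,[-26,0,0]); w[2]=.273; plan(w,down(BIN[2]))
s=r.get_image("scene");save(s,"s37",(250,100,430,280),4); print(places(s,"lid_edge"))
save(r.get_image("wrist"),"w37")
```

```text
turn opt [-0.0004 -0.0001 -0.    ] deg 0.2
   turn opt [ 2.e-04 -6.e-04  5.e-01] deg 180.0
pos [ 0.5615 -0.0318  0.2794] clock 42.72 gap -0.0003 F [ 0.1 -0.4 -0.1] shift [ 0.0042  0.0004 -0.0318] rows>= 1.0 turn [-0.0004 -0.0001 -0.    ] rows>= 1.0
[(0.87, [0.5233, -0.0239, 0.1077]), (0.4, [0.47, 0.3424, 0.0106])]
```

View pics/w37.png

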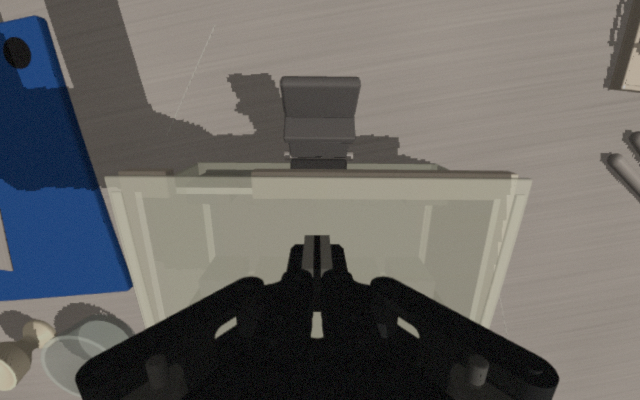

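Emit:
{"name": "servo_tool", "arguments": {"steps": [[[0,0,-0.006],[0,0,0],0],[[0,0,-0.006],[0,0,0],0],[[0,0,-0.006],[0,0,0],0],[[0,0,-0.006],[0,0,0],0],[[0,0,-0.006],[0,0,0],0],[[0,0,-0.005],[0,0,0],0],[[0,0,0],[0,0,0],0],[[0,0,0],[0,0,0],0],[[0,0,0],[0,0,0],0],[[0,0,0],[0,0,0],0]]}}

```text
clock: 43.7
eef_pos: [0.5627, -0.032, 0.275]
tcp_rot: [0.059, 0.704, -0.058, 0.706]
contact_force: [0.8, 0.2, 0.8]
finger_gap: 0.0002
```

Run:
```python
from dr import *
w=tool(BIN,[-26,0,0]); w[2]=.273; plan(w)
s=r.get_image("scene"); print(places(s,"lid_edge")); p=r.get_image("wrist"); print(places(p,"lid_edge"));save(p,"w38")
```

```text
pos [ 0.5627 -0.032   0.275 ] clock 43.7 gap 0.0002 F [0.8 0.2 0.8] shift [-0.0016  0.0013 -0.0101] rows>= 1.0 turn [0. 0. 0.] rows>= 0.0
[(0.87, [0.5208, -0.0221, 0.1054]), (0.65, [0.4941, -0.3169, -0.0025])]
[(0.87, [0.5213, -0.0222, 0.1006])]
```

Emit:
{"name": "servo_tool", "arguments": {"steps": [[[0,0,-0.004],[0,0,0],0],[[0,0,-0.004],[0,0,0],0],[[0,0,-0.004],[0,0,0],0],[[0,0,-0.003],[0,0,0],0],[[0,0,0],[0,0,0],0],[[0,0,0],[0,0,0],0],[[0,0,0],[0,0,0],0],[[0,0,0],[0,0,0],0],[[0,0,0],[0,0,0],0],[[0,0,0],[0,0,0],0]]}}

```text
clock: 44.73
eef_pos: [0.5628, -0.032, 0.2734]
tcp_rot: [0.059, 0.704, -0.058, 0.706]
contact_force: [-4.8, -0.4, 9.6]
finger_gap: 0.0002
```

Run:
```python
from dr import *
w=tool(BIN,[-26,0,0]); w[2]=.273; plan(w)
s=r.get_image("scene"); print(places(s,"lid_edge")); p=r.get_image("wrist"); print(places(p,"lid_edge"));save(p,"w38")
```

```text
pos [ 0.5628 -0.032   0.2734] clock 44.73 gap 0.0002 F [-4.8 -0.4  9.6] shift [-0.0024  0.0014 -0.0019] rows>= 1.0 turn [0. 0. 0.] rows>= 0.0
[(0.83, [0.5219, -0.0244, 0.1043])]
[(0.73, [0.52, -0.0203, 0.1016])]
```

View pics/w38.png

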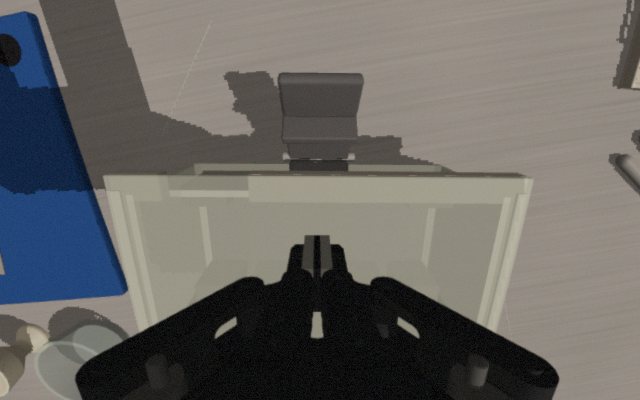

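Run:
```python
from dr import *
w=tool(BIN,[-150,0,0]); w[2]=.335; plan(w,down(BIN[2])); print(w)
e=tool(BIN,[-86.5,0,0]); print((e-w)/.2)
```

```text
turn opt [-0.0003  0.0005 -0.0001] deg 0.2
   turn opt [-8.000e-04 -4.000e-04  4.999e-01] deg 180.0
pos [ 0.5628 -0.032   0.2733] clock 44.93 gap -0.0 F [-5.3  0.7  9.3] shift [-0.6138  0.1039  0.3083] rows>= 4.0 turn [-0.0003  0.0005 -0.0001] rows>= 1.0
[ 0.44006196 -0.0112142   0.335     ]
[ 0.31313552 -0.05246328 -1.675     ]
```

Emit:
{"name": "servo_tool", "arguments": {"steps": [[[0,0,0.1],[0,0,0],0],[[0,0,0.1],[0,0,0],0],[[0,0,0.12],[0,0,0],0],[[-0.123,0.0208,0],[0,0,0],0],[[-0.123,0.0208,0],[0,0,0],0],[[-0.123,0.0208,0],[0,0,0],0],[[-0.123,0.0208,0],[0,0,0],0],[[-0.123,0.0208,0],[0,0,0],0],[[0,0,0],[0,0,0],0],[[0,0,0],[0,0,0],0]]}}

```text
clock: 45.77
eef_pos: [0.4391, -0.011, 0.3362]
tcp_rot: [0.059, 0.703, -0.058, 0.706]
contact_force: [-0.1, -0.7, 0.9]
finger_gap: 0.0
```

Emit:
{"name": "servo_tool", "arguments": {"steps": [[[0,0,-0.1],[0,0,0],0],[[0,0,-0.1],[0,0,0],0],[[0,0,-0.1],[0,0,0],0],[[0,0,-0.02],[0,0,0],0],[[0,0,0],[0,0,0],0],[[0,0,0],[0,0,0],0],[[0,0,0],[0,0,0],0],[[0,0,0],[0,0,0],0],[[0,0,0],[0,0,0],0],[[0,0,0],[0,0,0],0]]}}

```text
clock: 46.6
eef_pos: [0.4401, -0.0113, 0.2729]
tcp_rot: [0.059, 0.703, -0.058, 0.706]
contact_force: [0.8, -0.7, -0.4]
finger_gap: -0.0002
```

Run:
```python
from dr import *
w=tool(BIN,[-86.5,0,0]); w[2]=.285; plan(w,down(BIN[2])); print(w)
s=r.get_image("scene"); print(places(s,"lid_edge"),places(s,"latch_tab")); save(s,"s39",(250,100,430,280),4)
```

```text
turn opt [-0.0002  0.0007 -0.0001] deg 0.3
   turn opt [-1.100e-03 -4.000e-04  4.999e-01] deg 180.0
pos [ 0.4401 -0.0113  0.2729] clock 46.6 gap -0.0002 F [ 0.8 -0.7 -0.4] shift [ 0.313  -0.0522  0.0606] rows>= 2.0 turn [-0.0002  0.0007 -0.0001] rows>= 1.0
[ 0.50268906 -0.02170686  0.285     ]
[(0.96, [0.5216, -0.0208, 0.102]), (0.62, [0.496, -0.3163, -0.0013]), (0.29, [0.4897, -0.3299, 0.0121])] [(0.74, [0.4724, -0.019, 0.118]), (0.41, [0.4672, 0.3375, 0.0124])]
```

View pics/s39.png

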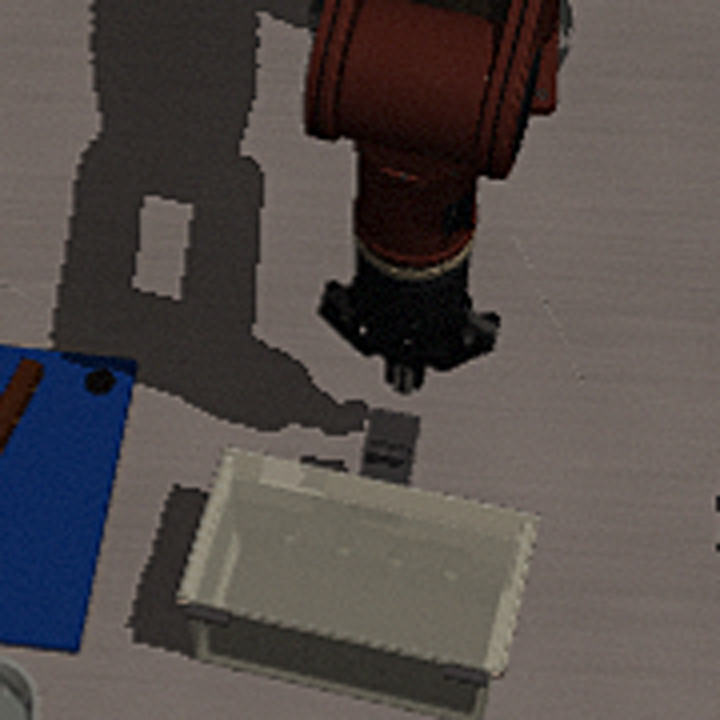

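Emit:
{"name": "servo_tool", "arguments": {"steps": [[[0.038,-0.0064,0],[0,0,0],0],[[0.038,-0.0064,0.004],[0,0,0],0],[[0.038,-0.0064,0.008],[0,0,0],0],[[0.038,-0.0064,0.01],[0,0,0],0],[[0.038,-0.0064,0.01],[0,0,0],0],[[0.038,-0.0064,0.01],[0,0,0],0],[[0.038,-0.0064,0.008],[0,0,0],0],[[0.03,-0.005,0.006],[0,0,0],0],[[0,0,0],[0,0,0],0],[[0,0,0],[0,0,0],0]]}}

```text
clock: 47.58
eef_pos: [0.4993, -0.0212, 0.2833]
tcp_rot: [0.059, 0.704, -0.058, 0.706]
contact_force: [-0.3, 0.5, -0.1]
finger_gap: -0.0004
```

Run:
```python
from dr import *
w=tool(BIN,[-86.5,0,0]); w[2]=.285; plan(w)
s=r.get_image("scene"); print(places(s,"lid_edge"),places(s,"latch_tab"))
p=r.get_image("wrist");print(places(p,"latch_tab")); save(p,"w40")
```

```text
pos [ 0.4993 -0.0212  0.2833] clock 47.58 gap -0.0004 F [-0.3  0.5 -0.1] shift [ 0.0168 -0.0024  0.0087] rows>= 1.0 turn [0. 0. 0.] rows>= 0.0
[(0.8, [0.5216, -0.0258, 0.1014]), (0.5, [0.5124, -0.0236, 0.133])] [(0.45, [0.5126, -0.0259, 0.1318])]
[]
```

View pics/w40.png

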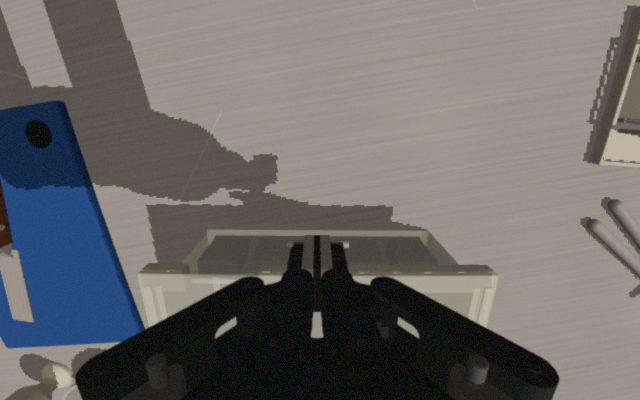

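Emit:
{"name": "servo_tool", "arguments": {"steps": [[[0.005,-0.0008,0],[0,0,0],0],[[0.005,-0.0008,0],[0,0,0],0],[[0.005,-0.0008,0],[0,0,0],0],[[0.005,-0.0008,0],[0,0,0],0],[[0,0,0],[0,0,0],0],[[0,0,0],[0,0,0],0],[[0,0,0],[0,0,0],0],[[0,0,0],[0,0,0],0],[[0,0,0],[0,0,0],0],[[0,0,0],[0,0,0],0]]}}

```text
clock: 48.67
eef_pos: [0.5029, -0.0218, 0.2833]
tcp_rot: [0.059, 0.704, -0.058, 0.706]
contact_force: [-0.4, -0.2, 0.8]
finger_gap: -0.0001
```

Run:
```python
from dr import *
w=tool(BIN,[-86.5,0,0]); w[2]=.285; plan(w)
s=r.get_image("scene"); print(places(s,"lid_edge"),places(s,"latch_tab"))
```

```text
pos [ 0.5029 -0.0218  0.2833] clock 48.67 gap -0.0001 F [-0.4 -0.2  0.8] shift [-0.0012  0.0005  0.0086] rows>= 1.0 turn [0. 0. 0.] rows>= 0.0
[(0.9, [0.52, -0.0235, 0.1024])] [(0.7, [0.5147, -0.024, 0.13])]
```

Emit:
{"name": "servo_tool", "arguments": {"steps": [[[0.004,-0.0007,0],[0,0,0],0],[[0.004,-0.0007,0],[0,0,0],0],[[0.004,-0.0007,0],[0,0,0],0],[[0,0,0],[0,0,0],0],[[0,0,0],[0,0,0],0],[[0,0,0],[0,0,0],0],[[0,0,0],[0,0,0],0],[[0,0,0],[0,0,0],0],[[0,0,0],[0,0,0],0],[[0,0,0],[0,0,0],0]]}}

```text
clock: 49.65
eef_pos: [0.5043, -0.022, 0.2831]
tcp_rot: [0.059, 0.705, -0.058, 0.704]
contact_force: [-10.8, 1.6, 7.9]
finger_gap: 0.0004
```

Emit:
{"name": "servo_tool", "arguments": {"steps": [[[-0.06,0.01,0],[0,0,0],0],[[-0.1,0.0167,0],[0,0,0],0],[[-0.1,0.0167,0],[0,0,0],0],[[0,0,0.15],[0,0,0],0],[[0,0,0.15],[0,0,0],0],[[0,0,0.15],[0,0,0],0],[[0,0,0.15],[0,0,0],0],[[0,0,0.15],[0,0,0],0],[[0,0,0],[0,0,0],0],[[0,0,0],[0,0,0],0]]}}

```text
clock: 50.48
eef_pos: [0.454, -0.0137, 0.4356]
tcp_rot: [0.059, 0.702, -0.058, 0.708]
contact_force: [-0.6, 0.9, -1.8]
finger_gap: -0.0002
```

Run:
```python
from dr import *
for n in("scene","top","wrist"):
    p=r.get_image(n); save(p,n+"F")
    for t in("lid_edge","latch_tab","knife","knife_tip","insert","egg_cup","ramekin","can_opener"): print(n,t,places(p,t))
    if n=="scene": save(p,"sF2",(200,150,520,300),2.5)
print(r.get_state()["contact_force"],r.get_state()["eef_pos"])
```

```text
scene lid_edge [(0.58, [0.523, -0.0237, 0.1037]), (0.34, [0.4631, 0.3424, -0.0002])]
scene latch_tab [(0.69, [0.5143, -0.0257, 0.1332])]
scene knife [(0.87, [0.4914, -0.3299, 0.0132]), (0.71, [0.4223, -0.5403, -0.0019]), (0.51, [0.2356, -0.3825, 0.0022])]
scene knife_tip [(0.68, [0.4524, 0.2963, 0.0129]), (0.61, [0.5826, -0.361, 0.015]), (0.58, [0.406, -0.6331, 0.0018])]
scene insert [(0.74, [0.4765, 0.3827, 0.0084]), (0.7, [0.4547, 0.2953, 0.0074]), (0.55, [0.4663, 0.3368, 0.0099])]
scene egg_cup [(0.75, [0.6752, -0.3713, 0.002])]
scene ramekin [(0.86, [0.6904, -0.2972, -0.0021])]
scene can_opener [(0.87, [0.6243, 0.302, -0.0059]), (0.21, [0.5106, -0.0818, 0.0898])]
top lid_edge [(0.26, [0.4988, -0.3148, 0.0038])]
top latch_tab [(0.35, [0.4753, 0.388, 0.0154])]
top knife [(0.83, [0.232, -0.3836, -0.0005]), (0.76, [0.4924, -0.327, 0.0076]), (0.64, [0.4212, -0.5398, 0.0008])]
top knife_tip [(0.92, [0.1397, -0.3907, 0.0024]), (0.89, [0.5814, -0.3547, 0.0165]), (0.69, [0.405, -0.6329, 0.0035])]
top insert [(0.81, [0.4658, 0.3373, 0.0135]), (0.71, [0.4595, 0.296, 0.0088]), (0.66, [0.4783, 0.3856, 0.0126])]
top egg_cup [(0.74, [0.6756, -0.3701, 0.0004])]
top ramekin [(0.72, [0.6955, -0.2929, -0.0019])]
top can_opener [(0.78, [0.6203, 0.3035, 0.0006])]
wrist lid_edge []
wrist latch_tab [(0.87, [0.5165, -0.0253, 0.1286])]
wrist knife [(0.96, [0.2339, -0.382, -0.0014]), (0.88, [0.4969, -0.3339, 0.0136])]
wrist knife_tip [(0.78, [0.5819, -0.3575, 0.0195])]
wrist insert [(0.71, [0.4558, 0.2997, 0.0131]), (0.29, [0.6195, 0.2958, 0.0019])]
wrist egg_cup [(0.79, [0.6711, -0.3745, 0.0016])]
wrist ramekin []
wrist can_opener [(0.81, [0.6185, 0.2979, -0.0009])]
[ 0.07220265  0.1986559  -0.6907978 ] [ 0.45335278 -0.01355665  0.43329441]
```

View pics/sF2.png

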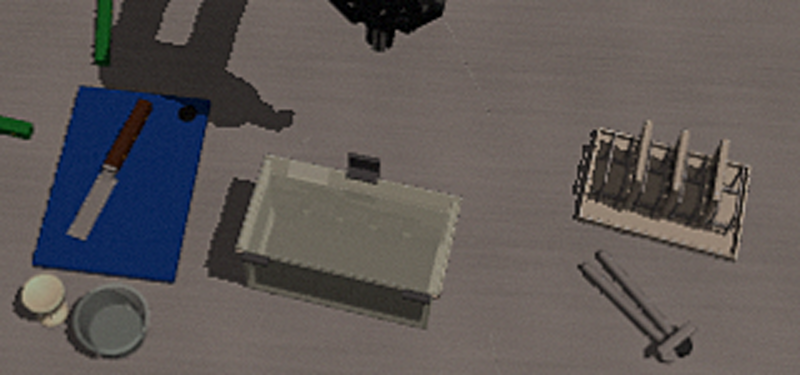

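View pics/wristF.png

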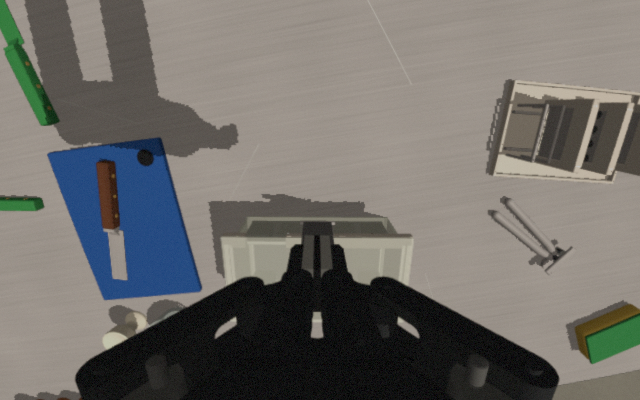

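```bash
python3 -c "
from rig import r
print(r.job_done())"
```

```text
the job is handed in; nothing more can be done
None
```

The job is done and handed in at about 51 s of the 210 s allowed. No verdict was reported.

**What I did**
- I swung the latch out to about 0.7 rad.
- I levered the lid with the knife blade in the pry recess to about 0.25 rad, with no finger on the lid. I then used the blade to open it fully, to about 1.6 rad, and laid the knife back on the board.
- Three inserts were in the bin, at y = -20, 20 and 60; the y = -60 groove was empty. I stood them in the drainer gaps at y = -44, 0 and +44.
- I pushed the lid shut until it pressed back with about 10 N. I then pushed the latch up against its stop, where it pressed back with about 11 N.

**Last checks**
- **Inserts:** all three are upright in their gaps with the lower edges at about 7 to 15 mm, inside the 6 to 20 mm allowed.
- **Lid and latch:** the lid outline in the scene picture matches the one at the start. The latch tab reads 0.514 to 0.517 m in x, against 0.515 to 0.517 m at the start, so it is fastened.
- **Knife:** it lies flat on the board and well inside the edges.
- **Egg cup, ramekin and can opener:** all read within about 5 mm of where they started, which is within measuring error.
- **Robot:** it touches nothing.

**Disagreements and gaps**
- The network's height for the lid edge scattered by a few millimetres (0.104 m at the end, 0.097 to 0.101 m at the start). I trusted the lid outline and the contact force instead.
- I never read the force between knife and lid directly. I inferred it from the lid rising on the blade.

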